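Find the proud board in a glue-up and set the clamp over it

ROBOT

A 7-joint arm with a two-finger parallel gripper is mounted at the origin on the work surface. World frame = base frame: x ahead of the robot, y to its left, z up, the work surface at z = 0. Lengths are in m, angles in rad, forces in N, time in s.
With the tool pointing down it reaches from about 0.4 to 0.85 m from the base axis. Payload 10.4 kg.
Tool frame: the origin (TCP) lies between the finger pads; the fingertips stand tcp_to_tips ahead of it and the grasp point (between the pads) lies 8 mm behind it (tcp_to_tips is the distance from the TCP to the fingertips, in m); z points along the fingers, y is the line along which they close (so a half turn about z gives the same grasp; the last joint's range is limited). The gripper opens to 85 mm and grips with 20 to 120 N. Pads are 22 mm wide; open, the fingers measure 114 mm over their backs; the gripper's body (76 mm by 85 mm) begins 54 mm behind the grasp point. The pads swing forward as they close: fully open they stand 13 mm farther back than shut.
Start: joints at [-1.154, 0.332, -0.065, 1.46, 0.022, 1.35, -0.088], TCP at [0.266, 0.566, 0.242] pointing down, gripper open.
Joint ranges: [-2.6, 2.6], [-0.5, 2.12], [-1.47, 1.34], [0.16, 2.42], [-1.27, 4.41], [0.06, 2.06], [-2.6, 2.6]. Speed limits (rad/s): [2.22, 2.22, 2.79, 2.79, 3.14, 3.14, 3.14].

INTERFACE

Orientations are given as a unit quaternion [x, y, z, w].
In Python, from workcell import * gives the robot as it stands.
- The arm moves only by the tool apply_moves, never from a script. Its argument "rows" is a list of rows, each an object of numbers: "x", "y", "z": the shift along the tool's x, y, z in mm; "ax", "ay", "az": the turn, a rotation vector about the tool's x, y, z in degrees; "gripper": the closure, from 0 (fully open) to 1 (shut). A call has 1 to 5 rows; each row shifts and turns the commanded pose from where the row before left it, along the tool's axes as they then stand; what a row does not reach is not made up. A row lasts 1/12 s, in which the tool goes at most 41.7 mm and 7.16 degrees, less where a joint would pass 70% of its speed; a pose out of reach is approached as far as the arm can. A call with a gripper value outside its range is refused whole. The fingers move at their own pace and stop on an object; "newtons" is the grip in N (left out, the last holds). Time passes only in rows, so rows that do not move let the fingers close. It gives the time, the measured TCP pose, the force, the opening and the grip force at its end, in the units of the state.
- get_obs(): the state, without advancing time (a new reading comes with each control period).
- camera(name): name is "scene" or "top"; returns a dict with "color" (384x512x3 uint8, red, green, blue), "fov_y" (degrees; the focal length in pixels is half the picture's height over the tangent of half this angle, whatever the lens; pixels are square), "cx", "cy" (the principal point, pixels), "k1" (the pictures are not rectified: a ray, as slopes to the right and down, at radius r is drawn at 1 + k1 r^2 times it, then the intrinsics apply), "rvec" (rotation vector, rad) and "tvec" (3), from world to camera coordinates, as OpenCV has them. Camera axes: x right, y down, z forward; pixel columns grow to the right and rows downward; lengths in m; the calibration is good to about 2 mm. A picture is of the moment at which its call begins. There is no depth.
- hand_in(): hands the job in; it is judged then, once.
The state is a dict: "clock": time; "joint_pos": joint angles; "joint_velocities": joint speeds; "tau": joint torques, N m; "position": TCP position; "ee_rot": TCP orientation; "ft_force": force on the tool from outside, world axes, zero at the start; "torque": the same for the moment, N m; "grip_width": opening from 0.0 (shut) to 1.0 (fully open); "grasp_force": force on a finger pad.
Only numpy, scipy, OpenCV 4.12 (cv2) and the standard library are available. Lean on these libraries where they do the work, as an engineer would, in place of code of your own. Each camera call takes 0.05 s, during which the arm holds its last target. There are 200 camera calls.

TASK

Take the hand probe from its leaning stand and touch its tip to the round mark on each of the four boards under the press beam, in turn from the side where the red clamp head is parked to the other side, to find the one that stands proud. Put the probe back in its stand, fully seated; then squeeze the clamp head's yellow lock tab, slide the head along the beam with the tab held until its rubber foot is over the middle of the proud board's width, and let go so that it locks there. Leave everything else on the bench where it is.

Things in the scene. Friction and masses are not known exactly. Their poses are not given: they have to be found in the camera images.
- press: Press frame, fixed; origin at the centre of the underside of its grey bed (220 mm x, 420 mm y, 18 mm thick), z up. An aluminium beam along y on two posts (y = +-195 mm) spans x -10 to +35 mm, z 170 to 235 mm. Under it four boards lie side by side, 46 mm apart along y, long side along x.
- probe: Hand probe, loose, about 140 g, straight, 141 mm long; origin at the end of its tip, z from tip to handle. Round steel shank 14 mm and tip 16 mm thick up to z 55 mm, brass collar 38 mm across at 55 to 61 mm, square blue handle 24 x 24 mm at 61 to 141 mm, flats facing its x and y.
- probe_grip (a point): The centre of the probe's blue handle, 101 mm up the probe from its tip; axes as the probe.
- probe_tip (a point): The very end of the probe's steel tip; axes as the probe.
- stand_seat (a point): Centre of the mouth of the hole in the probe's fixed wooden stand (base 130 x 84 mm), 80 mm above the table; axes as the stand, z up. Hole 22 mm wide, 40 mm deep, open below, leaning 30 degrees: up out of it is (-0.5, 0, 0.866) in these axes. The probe's shank stands in it, its collar's underside flat on the block (up to 4 mm off centre), its handle free above.
- clamp_head (a joint): How far the red clamp head has been slid along the beam, m: 0 to 0.28, growing towards the frame's -y. It starts parked near the +y post (0 to 0.025), clear of the boards. A brake holds it (up to about 14 N; it must not be forced) unless the yellow tab is squeezed; then a few N move it.
- lock_tab (a joint): How far the yellow lock tab is squeezed in, m: 0 released and locked, 0.008 fully squeezed (spring, 16 to 19 N; free to slide once 2 mm in). It springs out and locks when let go.
- clamp_grip (a point): Middle of the clamp head's grip, 280 mm above the table; axes as the press frame. A fixed red plate (outer face 23 mm to +x) and the yellow tab (outer face 23 mm to -x) stand upright, 44 to 50 mm wide along y, from 30 mm below to 22 mm above this point. From above, with a finger outside each, pinch them from 46 to 38 mm to unlock.
- clamp_foot (a point): Centre of the underside of the clamp head's black rubber foot (38 mm across), hanging 75 mm above the table on the far side of the beam, 45 mm to the frame's +x of the grip and at its y; axes as the press frame.
- board_a: One of the four boards, 190 mm (x) by 44 mm (y), fixed; origin at the centre of its underside, axes as the press frame. Upper faces are 47 to 48 mm above the table, but one of the four is thicker and stands about 6 mm proud of the others; which one lies where changes.
- board_b: One of the four boards, 190 mm (x) by 44 mm (y), fixed; origin at the centre of its underside, axes as the press frame. Upper faces are 47 to 48 mm above the table, but one of the four is thicker and stands about 6 mm proud of the others; which one lies where changes.
- board_c: One of the four boards, 190 mm (x) by 44 mm (y), fixed; origin at the centre of its underside, axes as the press frame. Upper faces are 47 to 48 mm above the table, but one of the four is thicker and stands about 6 mm proud of the others; which one lies where changes.
- board_d: One of the four boards, 190 mm (x) by 44 mm (y), fixed; origin at the centre of its underside, axes as the press frame. Upper faces are 47 to 48 mm above the table, but one of the four is thicker and stands about 6 mm proud of the others; which one lies where changes.
- mark1 (a point): Round blue mark (22 mm) on the first board, counted from the parked clamp head's side (the frame's +y); 25 mm to the frame's -x of the board's middle. An upright tool fouls the beam, whose edge is 15 mm to +x; a tool leaning back to -x by 30 degrees is clear. Given 48 mm above the table; the real face is 1 mm lower to 7 mm higher.
- mark2 (a point): Round blue mark (22 mm) on the second board, counted from the parked clamp head's side (the frame's +y); 25 mm to the frame's -x of the board's middle. An upright tool fouls the beam, whose edge is 15 mm to +x; a tool leaning back to -x by 30 degrees is clear. Given 48 mm above the table; the real face is 1 mm lower to 7 mm higher.
- mark3 (a point): Round blue mark (22 mm) on the third board, counted from the parked clamp head's side (the frame's +y); 25 mm to the frame's -x of the board's middle. An upright tool fouls the beam, whose edge is 15 mm to +x; a tool leaning back to -x by 30 degrees is clear. Given 48 mm above the table; the real face is 1 mm lower to 7 mm higher.
- mark4 (a point): Round blue mark (22 mm) on the fourth board, counted from the parked clamp head's side (the frame's +y); 25 mm to the frame's -x of the board's middle. An upright tool fouls the beam, whose edge is 15 mm to +x; a tool leaning back to -x by 30 degrees is clear. Given 48 mm above the table; the real face is 1 mm lower to 7 mm higher.
- glue: Bystander: a white glue bottle, 60 mm across, 170 mm tall.
- mallet: Bystander: a mallet with a wooden handle, 280 mm long, lying.
- tape: Bystander: a roll of blue tape, 100 mm across, 25 mm high.
- offcut: Bystander: a dark wooden offcut, 120 x 60 x 28 mm.
- wax: Bystander: a green tin, 84 mm across, 60 mm high.
- driver: Bystander: a red-handled screwdriver, 200 mm long, lying.
- trysquare: Bystander: a try square with a wooden stock 110 mm long and a steel blade.

How it is judged:
On the way, in this order (a step that is already met when the one before it is completed fails the run):
1. the probe's tip touches the first board, counted from the parked clamp head, within 15 mm of its mark (horizontal distance between probe_tip and mark1 below 0.015 m and (contact force between probe and board_a above 0.5 N or contact force between probe and board_b above 0.5 N or contact force between probe and board_c above 0.5 N or contact force between probe and board_d above 0.5 N)), for 0.06 s.
2. the probe's tip touches the second board, counted from the parked clamp head, within 15 mm of its mark (horizontal distance between probe_tip and mark2 below 0.015 m and (contact force between probe and board_a above 0.5 N or contact force between probe and board_b above 0.5 N or contact force between probe and board_c above 0.5 N or contact force between probe and board_d above 0.5 N)), for 0.06 s.
3. the probe's tip touches the third board, counted from the parked clamp head, within 15 mm of its mark (horizontal distance between probe_tip and mark3 below 0.015 m and (contact force between probe and board_a above 0.5 N or contact force between probe and board_b above 0.5 N or contact force between probe and board_c above 0.5 N or contact force between probe and board_d above 0.5 N)), for 0.06 s.
4. the probe's tip touches the fourth board, counted from the parked clamp head, within 15 mm of its mark (horizontal distance between probe_tip and mark4 below 0.015 m and (contact force between probe and board_a above 0.5 N or contact force between probe and board_b above 0.5 N or contact force between probe and board_c above 0.5 N or contact force between probe and board_d above 0.5 N)), for 0.06 s.
5. the probe is back in its stand, collar seated, and let go (x of probe_grip in the frame of stand_seat between -0.035 and -0.011 m and y of probe_grip in the frame of stand_seat between -0.012 and 0.012 m and z of probe_grip in the frame of stand_seat between 0.0318 and 0.0478 m and angle between probe's own z axis and vertical between 0.35 and 0.7 rad and contact force between the fingers and probe below 0.1 N), for 0.2 s.
6. with the lock tab squeezed, the clamp head's foot is brought over the middle of the proud board (y of clamp_foot in the frame of board_c between -0.012 and 0.012 m and value of joint lock_tab above 0.002 m), for 0.05 s.
At the end, for the whole second after the job is handed in: Probe at rest in its stand, handle centre within 12 mm (8 mm in height) of its seated place, leaning 20 to 40 degrees; middle of the clamp foot within 12 mm of the middle of the proud board's width; lock tab out (under 1.5 mm), clamp head at rest (x of probe_grip in the frame of stand_seat between -0.035 and -0.011 m and y of probe_grip in the frame of stand_seat between -0.012 and 0.012 m and z of probe_grip in the frame of stand_seat between 0.0318 and 0.0478 m and angle between probe's own z axis and vertical between 0.35 and 0.7 rad and y of clamp_foot in the frame of board_c between -0.012 and 0.012 m and value of joint lock_tab below 0.0015 m and velocity of joint clamp_head between -0.01 and 0.01 m/s and linear speed of probe below 0.02 m/s); the robot touches nothing.
It fails at once if a bystander is shifted by more than 30 mm (distance of any of glue, mallet, tape, offcut, wax, driver, trysquare from where it was at the start of the episode above 0.03 m).
It fails at once if the clamp head is forced along the beam with its lock tab out (value of joint lock_tab below 0.0005 m and (velocity of joint clamp_head above 0.015 m/s or velocity of joint clamp_head below -0.015 m/s)).
It also fails if it takes over 69 s, if anything falls off the work surface, if the arm or the gripper's body presses on something with over 40 N, if the wrist force passes 120 N, or if a joint passes its speed limit or range.

## Working session

There is one attempt and no reset: what is moved stays moved. The work goes in short steps, Python scripts to look and compute and a tool call to move; the robot and the scene stay as the last step left them, time stands still between calls to the robot, and variables do not carry over. Pictures are saved under pics/ and viewed, at most 10 in all, crops included, and the job is handed in when it is done.

Besides the shell and the picture viewer there is one more tool, called after ">>>" as name([rows], argument=value, ...), one row to a line, values as JSON. apply_moves: Moves the arm, as the interface text tells. Its arguments: {"type":"object","properties":{"rows":{"type":"array","items":{"type":"object","properties":{"x":{"type":"number"},"y":{"type":"number"},"z":{"type":"number"},"ax":{"type":"number"},"ay":{"type":"number"},"az":{"type":"number"},"gripper":{"type":"number"}}}},"newtons":{"type":"number"}},"required":["rows"]}

```bash
mkdir -p pics; cat > h.py <<'E'
from workcell import *
import numpy as np, cv2
from scipy.spatial.transform import Rotation as R
def K(c):
    f=192/np.tan(np.radians(c['fov_y']/2)); return f
def ray(c,u,v):
    f=K(c); d=np.array([(u-c['cx'])/f,(v-c['cy'])/f]); x=d.copy()
    for _ in range(30): x=d/(1+c['k1']*(x@x))
    Rm=cv2.Rodrigues(np.array(c['rvec'],float))[0]; t=np.array(c['tvec'],float).ravel()
    w=Rm.T@np.array([x[0],x[1],1]); return -Rm.T@t, w/np.linalg.norm(w)
def onz(c,u,v,z):
    o,w=ray(c,u,v); return o+w*(z-o[2])/w[2]
def proj(c,p):
    f=K(c); Rm=cv2.Rodrigues(np.array(c['rvec'],float))[0]
    q=Rm@np.array(p,float)+np.array(c['tvec'],float).ravel(); s=q[:2]/q[2]; s=s*(1+c['k1']*(s@s))
    return s*f+[c['cx'],c['cy']]
def tri(c1,p1,c2,p2):
    a,u=ray(c1,*p1); b,v=ray(c2,*p2)
    s=np.linalg.lstsq(np.stack([u,-v],1),b-a,rcond=None)[0]
    P,Q=a+u*s[0],b+v*s[1]; return (P+Q)/2,np.linalg.norm(P-Q)
E
python3 - <<'E'
from h import *
import pickle
o=get_obs(); print(o)
for n in('scene','top'):
    c=camera(n); pickle.dump(c,open(n+'.pkl','wb'))
    print(n,c['fov_y'],c['cx'],c['cy'],c['k1'],ray(c,256,192))
    cv2.imwrite(f'pics/{n}0.png',cv2.resize(c['color'][:,:,::-1],(800,600),interpolation=cv2.INTER_CUBIC))
E
ls
```

```text
{'clock': 0.0, 'joint_pos': array([-1.15359773,  0.33289513, -0.06469252,  1.46096574,  0.02159124,
        1.34987731, -0.08849481]), 'joint_velocities': array([ 0.00010065, -0.00131665,  0.00069732,  0.00112599, -0.00230455,
        0.0002264 , -0.00072614]), 'tau': array([-2.28807266e-06, -6.25449443e+01,  4.92583110e-02, -3.91619682e+01,
        1.61854934e-02,  9.80571087e-03, -1.56939814e-05]), 'position': array([0.26594906, 0.56519129, 0.24148971]), 'ee_rot': array([ 2.18122651e-01,  9.75921095e-01, -7.13759582e-04, -1.28395183e-04]), 'ft_force': array([ 0.08922159,  0.10578535, -0.16426745]), 'torque': array([ 0.00504032,  0.01015531, -0.02435525]), 'grasp_force': 0.0, 'grip_width': 1.001419263851596}
scene 46.147974906193525 249.9160798481384 194.60770965443655 0.06007589370507283 (array([1.3374155 , 0.65677423, 1.12685671]), array([-0.59742339, -0.46084983, -0.65627946]))
top 56.957508082612165 258.2344148395191 190.28227397241346 -0.030813170226808816 (array([ 0.43833695, -0.01430516,  1.46931316]), array([ 0.04023514,  0.00675586, -0.9991674 ]))
h.py
pics
scene.pkl
top.pkl
```

View pics/scene0.png

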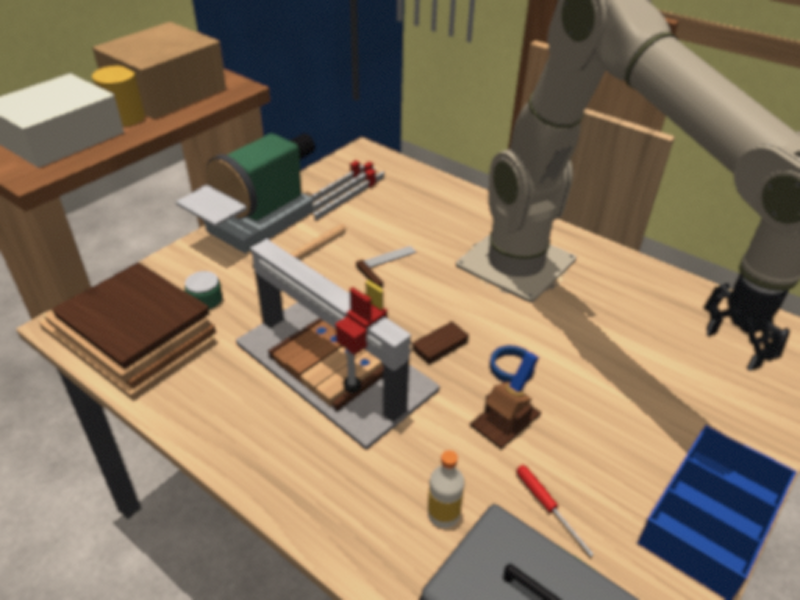

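View pics/top0.png

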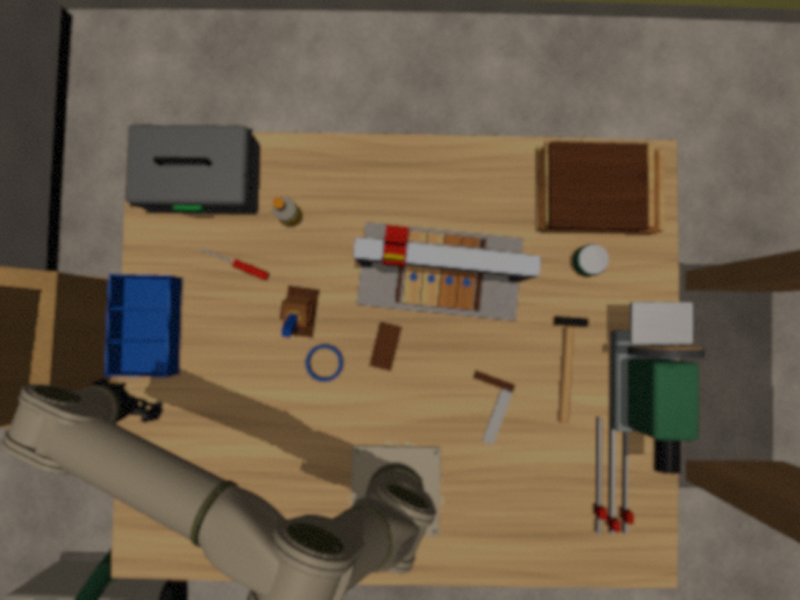

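The scene view shows the press at (330,340) and the stand at (505,410) with the blue probe handle at (522,372). The top view shows the marks at (413,277) to (466,283), the red clamp head at (396,245), and the stand at (300,312) with the handle at (290,325).

```bash
python3 - <<'E'
from h import *
import pickle
t=pickle.load(open('top.pkl','rb')); s=pickle.load(open('scene.pkl','rb'))
def blobs(c,lo,hi,box,mn=3):
    h=cv2.cvtColor(c['color'],cv2.COLOR_RGB2HSV); m=cv2.inRange(h,lo,hi); k=np.zeros_like(m); x0,y0,x1,y1=box; k[y0:y1,x0:x1]=255
    m&=k; n,l,st,ce=cv2.connectedComponentsWithStats(m)
    return [(ce[i],st[i],l==i) for i in range(1,n) if st[i][4]>=mn]
B=((100,90,40),(130,255,255))
mk=sorted([(b[0]) for b in blobs(t,*B,(255,168,310,192))],key=lambda p:p[0])
P=[onz(t,*p,.048) for p in mk]
for p,q in zip(mk,P): print('mark',p,q)
hd={}
for n,c,box in(('top',t,(170,190,200,220)),('scene',s,(318,222,350,255))):
    for ce,st,m in blobs(c,*B,box):
        print(n,ce,st); 
        yx=np.argwhere(m); r=cv2.minAreaRect(yx[:,::-1].astype(np.float32)); print(r, cv2.boxPoints(r).tolist())
for n,c,lo,hi,box in(('top yellow',t,(22,120,100),(35,255,255),(235,140,270,180)),('top red',t,(0,150,80),(8,255,255),(235,140,270,180)),('scene yellow',s,(22,120,80),(35,255,255),(225,170,255,205))):
    for ce,st,m in blobs(c,lo,hi,box): print(n,ce,st)
a=cv2.resize(t['color'][175:225,165:215,::-1],(400,400),interpolation=cv2.INTER_CUBIC)
b=cv2.resize(s['color'][215:290,290:365,::-1],(400,400),interpolation=cv2.INTER_CUBIC)
cv2.imwrite('pics/stand.png',np.hstack([a,b]))
E
```

```text
mark [264.16666667 176.83333333] [ 0.55723359 -0.03654626  0.048     ]
mark [275.5 178. ] [ 0.55328424 -0.0822518   0.048     ]
mark [287.  178.8] [ 0.5508299  -0.12860934  0.048     ]
mark [298.125 180.125] [ 0.54623383 -0.17349303  0.048     ]
top [184.80263158 208.02631579] [181 202   9  13  76]
((184.8500213623047, 207.95001220703125), (6.008327484130859, 13.28156566619873), 18.434947967529297) [[179.90000915527344, 213.30001831054688], [184.1000213623047, 200.70001220703125], [189.80003356933594, 202.60000610351562], [185.6000213623047, 215.20001220703125]]
scene [331.15131579 234.64802632] [318 222  25  28 304]
((327.5999755859375, 234.7000274658203), (24.981992721557617, 24.981992721557617), 18.434947967529297) [[311.7999572753906, 242.60003662109375], [319.6999816894531, 218.9000244140625], [343.3999938964844, 226.80001831054688], [335.4999694824219, 250.50003051757812]]
top yellow [251.19230769 164.19230769] [246 163  12   3  26]
top red [253.14224138 152.63362069] [246 144  16  19 232]
top red [251.83333333 167.77777778] [245 166  15   4  36]
scene yellow [239.58064516 186.69892473] [235 180   9  16  93]
```

View pics/stand.png

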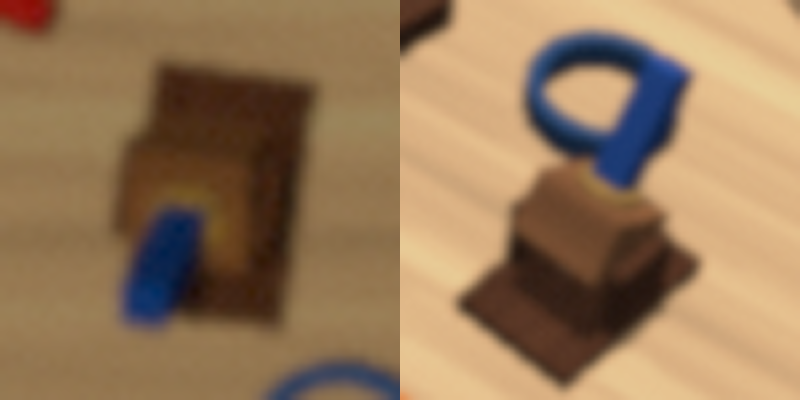

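The stand crop shows the base corners in the top view at (158,65), (315,82), (283,325). The handle runs from the collar at (185,205) to its end at (145,318). In the scene view the handle's middle is at about (641,130), just overlapping the tape roll.

```bash
python3 - <<'E'
from h import *
import pickle
t=pickle.load(open('top.pkl','rb')); s=pickle.load(open('scene.pkl','rb'))
T=lambda x,y:(165+x/8-.5+.06,175+y/8-.5+.06)
S=lambda x,y:(290+(x-400)/5.333-.4,215+y/5.333-.4)
for z in(.01,.02):
  b=[onz(t,*T(*p),z) for p in((158,65),(315,82),(283,325))]; b2=[onz(s,*S(*p),z) for p in((460,302),(565,385),(697,265))]
  print(z,np.round(b,4).tolist(),np.linalg.norm(b[0]-b[1]),np.linalg.norm(b[1]-b[2])); print(np.round(b2,4).tolist(),np.linalg.norm(b2[0]-b2[1]),np.linalg.norm(b2[1]-b2[2]))
  for w in (b[1]-b[2],): print('yaw',np.degrees(np.arctan2(w[1],w[0])))
P=[onz(t,*p,.048) for p in((264.17,176.83),(275.5,178),(287,178.8),(298.12,180.12))]
w=P[0]-P[3];print('press +y dir',w/np.linalg.norm(w),np.linalg.norm(w),'yaw',np.degrees(np.arctan2(-w[0],w[1])))
print('handle c',tri(t,(184.8,208.0),s,S(641,130)))
print('handle bot',tri(t,T(185,210),s,S(613,183)),'top',tri(t,T(145,308),s,S(668,80)))
y=tri(t,(251.2,164.2),s,(239.6,186.7));print('yellow',y)
print('red plate/tab at z .302', onz(t,251.2,164.2,.302),onz(t,251.8,167.8,.29))
E
```

```text
0.01 [[0.5307, 0.2928, 0.01], [0.5233, 0.2112, 0.01], [0.3977, 0.2248, 0.01]] 0.08186094076343584 0.12627429778069885
[[0.5265, 0.2173, 0.01], [0.5378, 0.297, 0.01], [0.4124, 0.3101, 0.01]] 0.08051464365810523 0.12609621933131698
yaw -6.17385975435593
0.02 [[0.5301, 0.2906, 0.02], [0.5227, 0.2097, 0.02], [0.398, 0.2232, 0.02]] 0.0812999854916646 0.1254089982572791
[[0.5338, 0.2212, 0.02], [0.545, 0.3002, 0.02], [0.4207, 0.3132, 0.02]] 0.07979373969074484 0.12496719160847056
yaw -6.1738597543559335
press +y dir [0.08003853 0.99679177 0.        ] 0.13735384696931197 yaw -4.590780576226891
handle c (array([0.42758113, 0.2664265 , 0.1101018 ]), np.float64(0.002006132116271785))
handle bot (array([0.45391043, 0.26373182, 0.08519024]), np.float64(0.004434794450977002)) top (array([0.40857866, 0.26836349, 0.13755768]), np.float64(0.0016943662473902087))
yellow (array([0.57966688, 0.01160622, 0.28094954]), np.float64(0.00026501941742866094))
red plate/tab at z .302 [0.57724371 0.01104455 0.302     ] [0.56660655 0.00908556 0.29      ]
```

```bash
cat >> h.py <<'E'
def frame(z,y):
    z=np.array(z,float);z/=np.linalg.norm(z);y=np.array(y,float);y-=z*(y@z);y/=np.linalg.norm(y)
    return np.stack([np.cross(y,z),y,z],1)
def plan(p,Rt,n=None,start=None,rot1=True):
    """rows (tool axes, mm/deg) for a straight line with steady turn"""
    o=get_obs(); p0,R0=(o['position'],R.from_quat(o['ee_rot'])) if start is None else start
    Rt=R.from_matrix(Rt); rv=(R0.inv()*Rt).as_rotvec(degrees=True); d=np.array(p)-p0
    n=n or int(np.ceil(max(np.linalg.norm(rv)/7.1,np.linalg.norm(d)/40,1)))
    print('n',n,'dist',np.linalg.norm(d)*1e3,'turn',np.linalg.norm(rv),'t',o['clock'])
    for k in range(n):
        Rk=R0*R.from_rotvec(rv*k/n,degrees=True)
        print(np.round(Rk.inv().apply(d/n)*1e3,1).tolist(),np.round(rv/n,2).tolist())
    return np.array(p),Rt
YS=np.radians(-6.1); SX=np.array([np.cos(YS),np.sin(YS),0]); SY=np.array([-SX[1],SX[0],0])
UP=-.5*SX+np.array([0,0,.866]); RS=frame(-UP,SY)
SEAT=np.array([.4277,.2643,.08])+.023*SX; GRIP=SEAT+.046*UP
YP=np.radians(-4.6); PX=np.array([np.cos(YP),np.sin(YP),0]); PY=np.array([-PX[1],PX[0],0])
E
python3 - <<'E'
from h import *
import workcell; print([ (k,getattr(workcell,k)) for k in dir(workcell) if 'tip' in k or 'tcp' in k])
g=GRIP+.003*UP-.008*UP; print(SEAT,GRIP,g)
s=plan(g+.1*UP,RS); plan(g,RS,start=s)
E
```

```text
[('tcp_to_tips', 0.011)]
[0.45056977 0.26185593 0.08      ] [0.4277   0.2643   0.119836] [0.43018584 0.26403434 0.115506  ]
n 5 dist 319.73127417716455 turn 35.450146414783106 t 0.1
[-45.9, -43.8, 8.0] [-1.01, -5.95, -3.73]
[-41.9, -46.8, 11.7] [-1.01, -5.95, -3.73]
[-37.4, -49.6, 15.0] [-1.01, -5.95, -3.73]
[-32.4, -52.2, 17.7] [-1.01, -5.95, -3.73]
[-27.0, -54.5, 19.9] [-1.01, -5.95, -3.73]
n 1 dist 99.99779997579947 turn 0.0 t 0.1
[0.0, 0.0, 100.0] [0.0, 0.0, 0.0]
```

>>> apply_moves([
  {"x": -26, "y": -25, "z": 5, "ax": -1, "ay": -5.95, "az": -3.7, "gripper": 0},
  {"x": -24, "y": -27, "z": 7, "ax": -1, "ay": -5.95, "az": -3.7},
  {"x": -21, "y": -28, "z": 9, "ax": -1, "ay": -5.95, "az": -3.7},
  {"x": -19, "y": -30, "z": 10, "ax": -1, "ay": -5.95, "az": -3.7},
  {"x": -15, "y": -31, "z": 11, "ax": -1, "ay": -5.95, "az": -3.7},
])

```text
invalid input at $.rows[1]: expected keys x, y, z, ax, ay, az, gripper
```

```bash
sed -i 's#np.linalg.norm(d)/40#np.linalg.norm(d)*1e3/40#' h.py; python3 - <<'E'
from h import *
g=GRIP-.005*UP
plan(g+.1*UP,RS)
E
```

```text
n 8 dist 319.7312741771645 turn 35.450146414783106 t 0.1
[-28.7, -27.4, 5.0] [-0.63, -3.72, -2.33]
[-27.2, -28.6, 6.5] [-0.63, -3.72, -2.33]
[-25.5, -29.7, 7.9] [-0.63, -3.72, -2.33]
[-23.8, -30.8, 9.1] [-0.63, -3.72, -2.33]
[-21.8, -31.9, 10.3] [-0.63, -3.72, -2.33]
[-19.8, -32.8, 11.3] [-0.63, -3.72, -2.33]
[-17.7, -33.7, 12.1] [-0.63, -3.72, -2.33]
[-15.5, -34.5, 12.8] [-0.63, -3.72, -2.33]
```

>>> apply_moves([
  {"x": -28.7, "y": -27.4, "z": 5, "ax": -0.63, "ay": -3.72, "az": -2.33, "gripper": 0},
  {"x": -27.2, "y": -28.6, "z": 6.5, "ax": -0.63, "ay": -3.72, "az": -2.33, "gripper": 0},
  {"x": -25.5, "y": -29.7, "z": 7.9, "ax": -0.63, "ay": -3.72, "az": -2.33, "gripper": 0},
  {"x": -23.8, "y": -30.8, "z": 9.1, "ax": -0.63, "ay": -3.72, "az": -2.33, "gripper": 0},
  {"x": -21.8, "y": -31.9, "z": 10.3, "ax": -0.63, "ay": -3.72, "az": -2.33, "gripper": 0},
])

```text
clock: 0.52
position: [0.338, 0.3789, 0.217]
ee_rot: [0.114, 0.98, -0.009, 0.165]
ft_force: [0.8, -0.6, 0.3]
grip_width: 1.002
grasp_force: 0.0
```

>>> apply_moves([
  {"x": -19.8, "y": -32.8, "z": 11.3, "ax": -0.63, "ay": -3.72, "az": -2.33, "gripper": 0},
  {"x": -17.7, "y": -33.7, "z": 12.1, "ax": -0.63, "ay": -3.72, "az": -2.33, "gripper": 0},
  {"x": -15.5, "y": -34.5, "z": 12.8, "ax": -0.63, "ay": -3.72, "az": -2.33, "gripper": 0},
  {"x": 0, "y": 0, "z": 0, "ax": 0, "ay": 0, "az": 0, "gripper": 0},
  {"x": 0, "y": 0, "z": 0, "ax": 0, "ay": 0, "az": 0, "gripper": 0},
])

```text
clock: 0.93
position: [0.3801, 0.2673, 0.2014]
ee_rot: [0.052, 0.965, -0.014, 0.258]
ft_force: [-0.4, 1.6, 0.2]
grip_width: 0.999
grasp_force: 0.0
```

```bash
python3 - <<'E'
from h import *
g=GRIP-.005*UP
plan(g,RS)
o=get_obs(); tips=o['position']+.011*R.from_quat(o['ee_rot']).as_matrix()[:,2]
a=[]
for n,(x,y,r) in {'top':(150,150,80),'scene':(280,170,100)}.items():
    c=camera(n); print(n,proj(c,GRIP),proj(c,o['position']))
    im=c['color'][:,:,::-1].copy(); a.append(cv2.resize(im[y:y+r,x:x+r],(400,400),interpolation=cv2.INTER_CUBIC))
    for p in (GRIP,SEAT,SEAT+.086*UP,o['position']):
        q=(proj(c,p)-[x,y])*400/r; cv2.circle(a[-1],(int(q[0]),int(q[1])),3,(0,255,0),-1)
cv2.imwrite('pics/pre.png',np.hstack(a))
E
```

```text
n 3 dist 99.52188185855859 turn 0.13306715330795454 t 0.9333
[-0.2, 0.7, 33.2] [-0.03, -0.0, -0.03]
[-0.2, 0.7, 33.2] [-0.03, -0.0, -0.03]
[-0.2, 0.7, 33.2] [-0.03, -0.0, -0.03]
top [185.05683997 207.85001407] [179.19037153 221.25618198]
scene [334.92757444 236.47389698] [347.7756254  209.27906448]
```

View pics/pre.png

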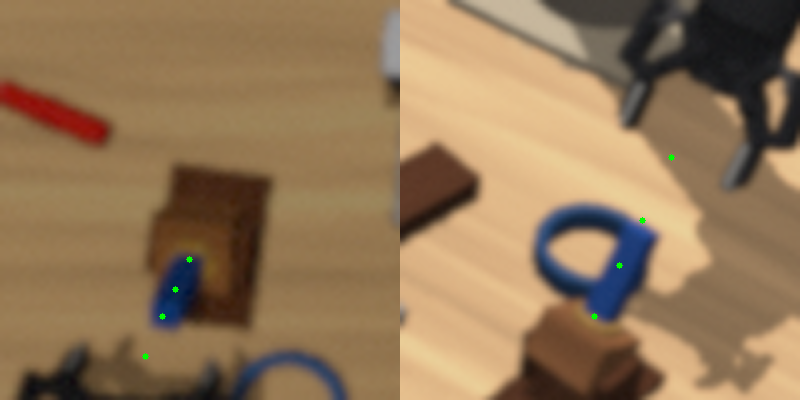

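The crop shows the open fingers astride the probe axis. The projected handle centre, (175,289) in the top half and (619,265) in the scene half, sits on the blue handle within a few mm, so I'll descend and grip.

>>> apply_moves([
  {"x": 0, "y": 0.7, "z": 30, "ax": 0, "ay": 0, "az": 0, "gripper": 0},
  {"x": 0, "y": 0.7, "z": 30, "ax": 0, "ay": 0, "az": 0, "gripper": 0},
  {"x": 0, "y": 0.7, "z": 20, "ax": 0, "ay": 0, "az": 0, "gripper": 0},
  {"x": 0, "y": 0, "z": 19, "ax": 0, "ay": 0, "az": 0, "gripper": 0},
  {"x": 0, "y": 0, "z": 0, "ax": 0, "ay": 0, "az": 0, "gripper": 0},
])

```text
clock: 1.45
position: [0.4304, 0.2664, 0.1141]
ee_rot: [0.052, 0.965, -0.015, 0.258]
ft_force: [0.0, -0.2, -0.7]
grip_width: 0.999
grasp_force: 0.0
```

>>> apply_moves([
  {"x": 0, "y": 0, "z": 0, "ax": 0, "ay": 0, "az": 0, "gripper": 0.5},
  {"x": 0, "y": 0, "z": 0, "ax": 0, "ay": 0, "az": 0, "gripper": 0.6},
  {"x": 0, "y": 0, "z": 0, "ax": 0, "ay": 0, "az": 0, "gripper": 0.7},
  {"x": 0, "y": 0, "z": 0, "ax": 0, "ay": 0, "az": 0, "gripper": 0.8},
  {"x": 0, "y": 0, "z": 0, "ax": 0, "ay": 0, "az": 0, "gripper": 0.9},
], newtons=50)

```text
clock: 1.87
position: [0.43, 0.2672, 0.1176]
ee_rot: [0.051, 0.964, -0.013, 0.259]
ft_force: [-0.8, -1.3, 1.2]
grip_width: 0.3
grasp_force: 0.5
```

>>> apply_moves([
  {"x": 0, "y": 0, "z": 0, "ax": 0, "ay": 0, "az": 0, "gripper": 1},
  {"x": 0, "y": 0, "z": 0, "ax": 0, "ay": 0, "az": 0, "gripper": 1},
  {"x": 0, "y": 0, "z": 0, "ax": 0, "ay": 0, "az": 0, "gripper": 1},
])

```text
clock: 2.12
position: [0.4302, 0.267, 0.1176]
ee_rot: [0.052, 0.964, -0.013, 0.259]
ft_force: [-3.0, -1.6, 6.7]
grip_width: 0.272
grasp_force: 53.7
```

>>> apply_moves([
  {"x": 0, "y": 0, "z": -10, "ax": 0, "ay": 0, "az": 0, "gripper": 1},
  {"x": 0, "y": 0, "z": -15, "ax": 0, "ay": 0, "az": 0, "gripper": 1},
  {"x": 0, "y": 0, "z": -25, "ax": 0, "ay": 0, "az": 0, "gripper": 1},
  {"x": 0, "y": 0, "z": -30, "ax": 0, "ay": 0, "az": 0, "gripper": 1},
  {"x": 0, "y": 0, "z": -25, "ax": 0, "ay": 0, "az": 0, "gripper": 1},
])

```text
clock: 2.53
position: [0.3763, 0.272, 0.2092]
ee_rot: [0.051, 0.965, -0.013, 0.259]
ft_force: [0.0, 0.9, -0.4]
grip_width: 0.276
grasp_force: 52.6
```

```bash
cat >> h.py <<'E'
SEATED=(np.array([.4302,.267,.1176]),RS)
P1=np.array([.5572,-.0365,.048]); MARK=[P1-.046*k*PY for k in range(4)]
UPP=-.5*PX+np.array([0,0,.866]); RP=frame(-UPP,PY); L=.098
E
python3 - <<'E'
from h import *
print(np.round(MARK,4))
p=MARK[0]+(L+.045)*UPP+np.array([0,0,.02]); print(p)
plan(p,RP)
a=[]
o=get_obs();z=R.from_quat(o['ee_rot']).as_matrix()[:,2]; tip=o['position']+L*z
for n,(x,y,r) in {'top':(150,150,80),'scene':(280,170,100)}.items():
    c=camera(n)
    im=c['color'][:,:,::-1].copy(); a.append(cv2.resize(im[y:y+r,x:x+r],(400,400),interpolation=cv2.INTER_CUBIC))
    q=(proj(c,tip)-[x,y])*400/r; cv2.circle(a[-1],(int(q[0]),int(q[1])),2,(0,255,0),-1)
cv2.imwrite('pics/lift.png',np.hstack(a))
E
```

```text
[[ 0.5572 -0.0365  0.048 ]
 [ 0.5535 -0.0824  0.048 ]
 [ 0.5498 -0.1282  0.048 ]
 [ 0.5461 -0.1741  0.048 ]]
[ 0.48593031 -0.03076578  0.191838  ]
n 9 dist 322.4131907619696 turn 1.498438284420521 t 2.5333
[-12.6, -32.2, 9.5] [-0.08, 0.0, -0.15]
[-12.5, -32.2, 9.4] [-0.08, 0.0, -0.15]
[-12.5, -32.2, 9.4] [-0.08, 0.0, -0.15]
[-12.4, -32.3, 9.4] [-0.08, 0.0, -0.15]
[-12.3, -32.3, 9.3] [-0.08, 0.0, -0.15]
[-12.2, -32.4, 9.3] [-0.08, 0.0, -0.15]
[-12.1, -32.4, 9.2] [-0.08, 0.0, -0.15]
[-12.0, -32.5, 9.2] [-0.08, 0.0, -0.15]
[-12.0, -32.5, 9.1] [-0.08, 0.0, -0.15]
```

View pics/lift.png

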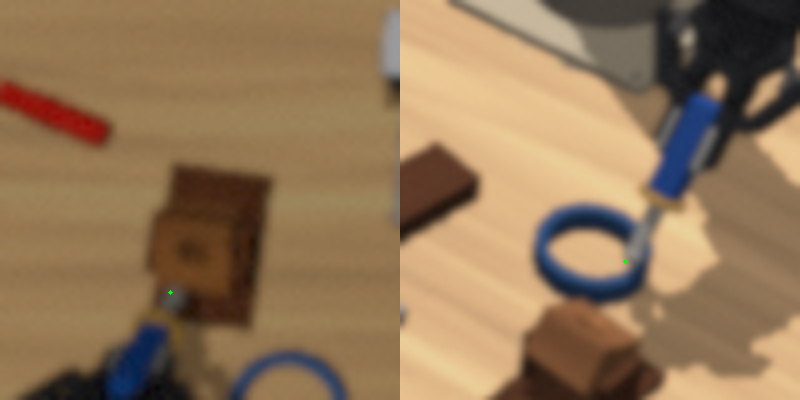

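The lift crop shows the probe clear of the stand, with its tip at (176,292) in the top half and (633,260) in the scene half, within about 5 mm of the prediction. Next I'll go over mark 1.

>>> apply_moves([
  {"x": -12.5, "y": -32.2, "z": 9.4, "ax": 0, "ay": 0, "az": -0.3, "gripper": 1},
  {"x": -12.5, "y": -32.2, "z": 9.4, "ax": 0, "ay": 0, "az": -0.3, "gripper": 1},
  {"x": -12.5, "y": -32.2, "z": 9.4, "ax": -0.2, "ay": 0, "az": -0.2, "gripper": 1},
  {"x": -12.4, "y": -32.3, "z": 9.4, "ax": -0.2, "ay": 0, "az": -0.2, "gripper": 1},
  {"x": -12.3, "y": -32.3, "z": 9.3, "ax": -0.2, "ay": 0, "az": -0.2, "gripper": 1},
])

```text
clock: 3.05
position: [0.4387, 0.1022, 0.1977]
ee_rot: [0.04, 0.965, -0.011, 0.259]
ft_force: [1.2, 0.2, -0.7]
grip_width: 0.277
grasp_force: 52.6
```

>>> apply_moves([
  {"x": -12.2, "y": -32.4, "z": 9.3, "ax": -0.1, "ay": 0, "az": -0.1, "gripper": 1},
  {"x": -12.1, "y": -32.4, "z": 9.2, "ax": 0, "ay": 0, "az": 0, "gripper": 1},
  {"x": -12, "y": -32.5, "z": 9.2, "ax": 0, "ay": 0, "az": 0, "gripper": 1},
  {"x": -12, "y": -32.5, "z": 9.1, "ax": 0, "ay": 0, "az": 0, "gripper": 1},
  {"x": 0, "y": 0, "z": 0, "ax": 0, "ay": 0, "az": 0, "gripper": 1},
])

```text
clock: 3.47
position: [0.4889, -0.0367, 0.1901]
ee_rot: [0.043, 0.965, -0.011, 0.258]
ft_force: [-0.5, 1.2, -1.2]
grip_width: 0.274
grasp_force: 52.7
```

```bash
python3 - <<'E'
from h import *
o=get_obs();Rm=R.from_quat(o['ee_rot']);z=Rm.as_matrix()[:,2]; tip=o['position']+L*z
print(o['position'],tip,o['ft_force'],o['clock'])
print('hole',onz(camera('top'),188.3,199.9,.08),SEAT)
plan(MARK[0]+L*UPP+.015*UPP,RP)
a=[]
for n,(x,y,r) in {'top':(225,140,100),'scene':(165,150,100)}.items():
    c=camera(n)
    im=c['color'][:,:,::-1].copy(); a.append(cv2.resize(im[y:y+r,x:x+r],(400,400),interpolation=cv2.INTER_CUBIC))
    for p in [tip]+MARK:
        q=(proj(c,p)-[x,y])*400/r; cv2.circle(a[-1],(int(q[0]),int(q[1])),2,(0,255,0),-1)
cv2.imwrite('pics/m1.png',np.hstack(a))
E
```

```text
[ 0.48886853 -0.03674517  0.19010111] [ 0.53761435 -0.04103522  0.10519269] [-0.45223595  1.17649252 -1.1628686 ] 3.4667
hole [0.45879953 0.26054476 0.08      ] [0.45056977 0.26185593 0.08      ]
n 2 dist 46.008717842920994 turn 0.3950879964699828 t 3.5167
[5.7, 1.3, 22.3] [-0.07, -0.03, -0.18]
[5.7, 1.3, 22.3] [-0.07, -0.03, -0.18]
```

View pics/m1.png

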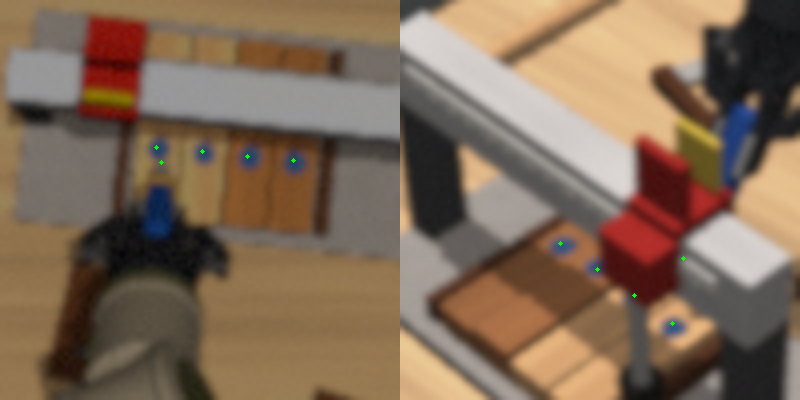

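The crop shows the probe poised by mark 1. The projected marks, (156,147), (202,151), (247,156), (293,160), fall on the blue dots in both views.

>>> apply_moves([
  {"x": 5.7, "y": 1.3, "z": 22, "ax": 0, "ay": 0, "az": -0.2, "gripper": 1},
  {"x": 5.7, "y": 1.3, "z": 22, "ax": 0, "ay": 0, "az": -0.2, "gripper": 1},
  {"x": 0, "y": 0, "z": 3, "ax": 0, "ay": 0, "az": 0, "gripper": 1},
  {"x": 0, "y": 0, "z": 2, "ax": 0, "ay": 0, "az": 0, "gripper": 1},
  {"x": 0, "y": 0, "z": 0, "ax": 0, "ay": 0, "az": 0, "gripper": 1},
])

```text
clock: 4.03
position: [0.5032, -0.0282, 0.143]
ee_rot: [0.035, 0.965, -0.012, 0.259]
ft_force: [-0.4, 0.0, -1.6]
grip_width: 0.273
grasp_force: 52.6
```

>>> apply_moves([
  {"x": 0, "y": 0, "z": 2, "ax": 0, "ay": 0, "az": 0, "gripper": 1},
  {"x": 0, "y": 0, "z": 2, "ax": 0, "ay": 0, "az": 0, "gripper": 1},
  {"x": 0, "y": 0, "z": 0, "ax": 0, "ay": 0, "az": 0, "gripper": 1},
])

```text
clock: 4.28
position: [0.5056, -0.0287, 0.1398]
ee_rot: [0.036, 0.965, -0.011, 0.259]
ft_force: [-0.5, -0.7, -1.5]
grip_width: 0.276
grasp_force: 52.6
```

>>> apply_moves([
  {"x": 0, "y": 0, "z": 2, "ax": 0, "ay": 0, "az": 0, "gripper": 1},
  {"x": 0, "y": 0, "z": 0, "ax": 0, "ay": 0, "az": 0, "gripper": 1},
  {"x": 0, "y": 0, "z": 0, "ax": 0, "ay": 0, "az": 0, "gripper": 1},
])

```text
clock: 4.53
position: [0.5063, -0.029, 0.1377]
ee_rot: [0.036, 0.965, -0.011, 0.259]
ft_force: [-0.9, -0.6, -0.8]
grip_width: 0.275
grasp_force: 52.6
```

>>> apply_moves([
  {"x": 0, "y": 0, "z": 2, "ax": 0, "ay": 0, "az": 0, "gripper": 1},
  {"x": 0, "y": 0, "z": 0, "ax": 0, "ay": 0, "az": 0, "gripper": 1},
  {"x": 0, "y": 0, "z": 0, "ax": 0, "ay": 0, "az": 0, "gripper": 1},
])

```text
clock: 4.78
position: [0.5073, -0.0291, 0.1357]
ee_rot: [0.036, 0.965, -0.011, 0.259]
ft_force: [-0.6, 0.3, -2.2]
grip_width: 0.275
grasp_force: 52.6
```

>>> apply_moves([
  {"x": 0, "y": 0, "z": 2, "ax": 0, "ay": 0, "az": 0, "gripper": 1},
  {"x": 0, "y": 0, "z": 0, "ax": 0, "ay": 0, "az": 0, "gripper": 1},
  {"x": 0, "y": 0, "z": 0, "ax": 0, "ay": 0, "az": 0, "gripper": 1},
])

```text
clock: 5.03
position: [0.5089, -0.0291, 0.1346]
ee_rot: [0.036, 0.965, -0.011, 0.26]
ft_force: [1.4, 0.3, 1.0]
grip_width: 0.278
grasp_force: 52.9
```

>>> apply_moves([
  {"x": 0, "y": 0, "z": 2, "ax": 0, "ay": 0, "az": 0, "gripper": 1},
  {"x": 0, "y": 0, "z": 0, "ax": 0, "ay": 0, "az": 0, "gripper": 1},
  {"x": 0, "y": 0, "z": 0, "ax": 0, "ay": 0, "az": 0, "gripper": 1},
])

```text
clock: 5.28
position: [0.5108, -0.0289, 0.134]
ee_rot: [0.036, 0.965, -0.011, 0.261]
ft_force: [-6.8, -0.1, 14.5]
grip_width: 0.273
grasp_force: 54.8
```

>>> apply_moves([
  {"x": 0, "y": 0, "z": -16, "ax": 0, "ay": 0, "az": 0, "gripper": 1},
  {"x": 0, "y": -23, "z": 0, "ax": 0, "ay": 0, "az": 0, "gripper": 1},
  {"x": 0, "y": -23, "z": 0, "ax": 0, "ay": 0, "az": 0, "gripper": 1},
  {"x": 0, "y": 0, "z": 5, "ax": 0, "ay": 0, "az": 0, "gripper": 1},
  {"x": 0, "y": 0, "z": 0, "ax": 0, "ay": 0, "az": 0, "gripper": 1},
])

```text
clock: 5.7
position: [0.5001, -0.0755, 0.1415]
ee_rot: [0.037, 0.965, -0.011, 0.259]
ft_force: [-0.2, 0.3, -1.6]
grip_width: 0.271
grasp_force: 52.7
```

>>> apply_moves([
  {"x": 0, "y": 0, "z": 2, "ax": 0, "ay": 0, "az": 0, "gripper": 1},
  {"x": 0, "y": 0, "z": 0, "ax": 0, "ay": 0, "az": 0, "gripper": 1},
  {"x": 0, "y": 0, "z": 0, "ax": 0, "ay": 0, "az": 0, "gripper": 1},
])

```text
clock: 5.95
position: [0.5013, -0.0741, 0.1401]
ee_rot: [0.035, 0.965, -0.012, 0.259]
ft_force: [0.2, -0.8, -1.1]
grip_width: 0.276
grasp_force: 52.7
```

>>> apply_moves([
  {"x": 0, "y": 0, "z": 2, "ax": 0, "ay": 0, "az": 0, "gripper": 1},
  {"x": 0, "y": 0, "z": 0, "ax": 0, "ay": 0, "az": 0, "gripper": 1},
  {"x": 0, "y": 0, "z": 0, "ax": 0, "ay": 0, "az": 0, "gripper": 1},
])

```text
clock: 6.2
position: [0.5023, -0.0747, 0.1385]
ee_rot: [0.035, 0.965, -0.012, 0.259]
ft_force: [0.3, -0.1, -1.2]
grip_width: 0.273
grasp_force: 52.7
```

>>> apply_moves([
  {"x": 0, "y": 0, "z": 2, "ax": 0, "ay": 0, "az": 0, "gripper": 1},
  {"x": 0, "y": 0, "z": 2, "ax": 0, "ay": 0, "az": 0, "gripper": 1},
  {"x": 0, "y": 0, "z": 0, "ax": 0, "ay": 0, "az": 0, "gripper": 1},
  {"x": 0, "y": 0, "z": 0, "ax": 0, "ay": 0, "az": 0, "gripper": 1},
])

```text
clock: 6.53
position: [0.5048, -0.0749, 0.1354]
ee_rot: [0.036, 0.965, -0.011, 0.259]
ft_force: [1.5, 0.4, 0.2]
grip_width: 0.277
grasp_force: 52.9
```

>>> apply_moves([
  {"x": 0, "y": 0, "z": 2, "ax": 0, "ay": 0, "az": 0, "gripper": 1},
  {"x": 0, "y": 0, "z": 0, "ax": 0, "ay": 0, "az": 0, "gripper": 1},
  {"x": 0, "y": 0, "z": 0, "ax": 0, "ay": 0, "az": 0, "gripper": 1},
])

```text
clock: 6.78
position: [0.507, -0.075, 0.1349]
ee_rot: [0.036, 0.965, -0.011, 0.261]
ft_force: [2.6, -0.7, 4.4]
grip_width: 0.274
grasp_force: 53.0
```

>>> apply_moves([
  {"x": 0, "y": 0, "z": -16, "ax": 0, "ay": 0, "az": 0, "gripper": 1},
  {"x": 0, "y": -23, "z": 0, "ax": 0, "ay": 0, "az": 0, "gripper": 1},
  {"x": 0, "y": -24, "z": 0, "ax": 0, "ay": 0, "az": 0, "gripper": 1},
  {"x": 0, "y": 0, "z": 5, "ax": 0, "ay": 0, "az": 0, "gripper": 1},
  {"x": 0, "y": 0, "z": 0, "ax": 0, "ay": 0, "az": 0, "gripper": 1},
])

```text
clock: 7.2
position: [0.4959, -0.1223, 0.1424]
ee_rot: [0.037, 0.965, -0.011, 0.259]
ft_force: [-0.4, 0.1, -1.3]
grip_width: 0.277
grasp_force: 52.7
```

>>> apply_moves([
  {"x": 0, "y": 0, "z": 2, "ax": 0, "ay": 0, "az": 0, "gripper": 1},
  {"x": 0, "y": 0, "z": 0, "ax": 0, "ay": 0, "az": 0, "gripper": 1},
  {"x": 0, "y": 0, "z": 0, "ax": 0, "ay": 0, "az": 0, "gripper": 1},
])

```text
clock: 7.45
position: [0.4976, -0.1208, 0.1415]
ee_rot: [0.035, 0.965, -0.012, 0.259]
ft_force: [0.8, -0.3, -0.3]
grip_width: 0.277
grasp_force: 52.7
```

>>> apply_moves([
  {"x": 0, "y": 0, "z": 2, "ax": 0, "ay": 0, "az": 0, "gripper": 1},
  {"x": 0, "y": 0, "z": 0, "ax": 0, "ay": 0, "az": 0, "gripper": 1},
  {"x": 0, "y": 0, "z": 0, "ax": 0, "ay": 0, "az": 0, "gripper": 1},
])

```text
clock: 7.7
position: [0.4999, -0.1212, 0.141]
ee_rot: [0.035, 0.965, -0.011, 0.261]
ft_force: [2.7, -0.6, 4.4]
grip_width: 0.274
grasp_force: 53.0
```

>>> apply_moves([
  {"x": 0, "y": 0, "z": -10, "ax": 0, "ay": 0, "az": 0, "gripper": 1},
  {"x": 0, "y": -23, "z": 0, "ax": 0, "ay": 0, "az": 0, "gripper": 1},
  {"x": 0, "y": -24, "z": 0, "ax": 0, "ay": 0, "az": 0, "gripper": 1},
  {"x": 0, "y": 0, "z": 6, "ax": 0, "ay": 0, "az": 0, "gripper": 1},
  {"x": 0, "y": 0, "z": 4, "ax": 0, "ay": 0, "az": 0, "gripper": 1},
])

```text
clock: 8.12
position: [0.4945, -0.1691, 0.1393]
ee_rot: [0.037, 0.965, -0.011, 0.259]
ft_force: [-1.0, 0.8, -1.2]
grip_width: 0.274
grasp_force: 52.7
```

>>> apply_moves([
  {"x": 0, "y": 0, "z": 2, "ax": 0, "ay": 0, "az": 0, "gripper": 1},
  {"x": 0, "y": 0, "z": 2, "ax": 0, "ay": 0, "az": 0, "gripper": 1},
  {"x": 0, "y": 0, "z": 0, "ax": 0, "ay": 0, "az": 0, "gripper": 1},
])

```text
clock: 8.37
position: [0.4967, -0.1678, 0.1358]
ee_rot: [0.035, 0.965, -0.012, 0.258]
ft_force: [-0.7, 0.2, -0.9]
grip_width: 0.269
grasp_force: 52.8
```

>>> apply_moves([
  {"x": 0, "y": 0, "z": 2, "ax": 0, "ay": 0, "az": 0, "gripper": 1},
  {"x": 0, "y": 0, "z": 0, "ax": 0, "ay": 0, "az": 0, "gripper": 1},
  {"x": 0, "y": 0, "z": 0, "ax": 0, "ay": 0, "az": 0, "gripper": 1},
])

```text
clock: 8.62
position: [0.4985, -0.1685, 0.1352]
ee_rot: [0.035, 0.965, -0.011, 0.26]
ft_force: [0.7, -0.4, 0.3]
grip_width: 0.277
grasp_force: 52.9
```

One more push to make the fourth touch certain.

>>> apply_moves([
  {"x": 0, "y": 0, "z": 1.5, "ax": 0, "ay": 0, "az": 0, "gripper": 1},
  {"x": 0, "y": 0, "z": 0, "ax": 0, "ay": 0, "az": 0, "gripper": 1},
  {"x": 0, "y": 0, "z": 0, "ax": 0, "ay": 0, "az": 0, "gripper": 1},
])

```text
clock: 8.87
position: [0.5, -0.1688, 0.1348]
ee_rot: [0.035, 0.965, -0.011, 0.261]
ft_force: [0.2, 0.2, 6.2]
grip_width: 0.273
grasp_force: 53.6
```

>>> apply_moves([
  {"x": 0, "y": 0, "z": -10, "ax": 0, "ay": 0, "az": 0, "gripper": 1},
  {"x": 0, "y": 0, "z": -25, "ax": 0, "ay": 0, "az": 0, "gripper": 1},
  {"x": 0, "y": 0, "z": -30, "ax": 0, "ay": 0, "az": 0, "gripper": 1},
  {"x": 0, "y": 0, "z": -15, "ax": 0, "ay": 0, "az": 0, "gripper": 1},
])

```text
clock: 9.2
position: [0.4592, -0.1652, 0.2025]
ee_rot: [0.035, 0.965, -0.011, 0.259]
ft_force: [0.8, -0.3, -1.4]
grip_width: 0.272
grasp_force: 52.8
```

```bash
python3 - <<'E'
from h import *
plan(SEATED[0]+.085*UP,RS)
E
```

```text
n 12 dist 442.5985219747211 turn 1.8820252196650566 t 9.2
[7.9, 35.9, -3.6] [0.07, 0.01, 0.14]
[8.0, 35.8, -3.6] [0.07, 0.01, 0.14]
[8.0, 35.8, -3.7] [0.07, 0.01, 0.14]
[8.1, 35.8, -3.7] [0.07, 0.01, 0.14]
[8.2, 35.8, -3.8] [0.07, 0.01, 0.14]
[8.3, 35.7, -3.8] [0.07, 0.01, 0.14]
[8.4, 35.7, -3.8] [0.07, 0.01, 0.14]
[8.5, 35.7, -3.9] [0.07, 0.01, 0.14]
[8.6, 35.7, -3.9] [0.07, 0.01, 0.14]
[8.7, 35.6, -4.0] [0.07, 0.01, 0.14]
[8.8, 35.6, -4.0] [0.07, 0.01, 0.14]
[8.8, 35.6, -4.0] [0.07, 0.01, 0.14]
```

>>> apply_moves([
  {"x": 8, "y": 35.8, "z": -3.6, "ax": 0.1, "ay": 0, "az": 0.2, "gripper": 1},
  {"x": 8, "y": 35.8, "z": -3.6, "ax": 0.1, "ay": 0, "az": 0.2, "gripper": 1},
  {"x": 8, "y": 35.8, "z": -3.7, "ax": 0.1, "ay": 0, "az": 0.2, "gripper": 1},
  {"x": 8, "y": 35.8, "z": -3.7, "ax": 0.1, "ay": 0, "az": 0.2, "gripper": 1},
  {"x": 8.2, "y": 35.8, "z": -3.8, "ax": 0.1, "ay": 0, "az": 0.2, "gripper": 1},
])

```text
clock: 9.62
position: [0.4298, 0.0174, 0.1953]
ee_rot: [0.046, 0.965, -0.014, 0.259]
ft_force: [2.2, -0.5, -1.3]
grip_width: 0.272
grasp_force: 52.7
```

>>> apply_moves([
  {"x": 8.3, "y": 35.7, "z": -3.8, "ax": 0.1, "ay": 0, "az": 0.2, "gripper": 1},
  {"x": 8.4, "y": 35.7, "z": -3.8, "ax": 0.1, "ay": 0, "az": 0.1, "gripper": 1},
  {"x": 8.5, "y": 35.7, "z": -3.9, "ax": 0, "ay": 0, "az": 0.1, "gripper": 1},
  {"x": 8.6, "y": 35.7, "z": -3.9, "ax": 0, "ay": 0, "az": 0.1, "gripper": 1},
  {"x": 8.7, "y": 35.6, "z": -4, "ax": 0, "ay": 0, "az": 0, "gripper": 1},
])

```text
clock: 10.03
position: [0.4013, 0.2001, 0.1906]
ee_rot: [0.05, 0.965, -0.014, 0.259]
ft_force: [1.8, -0.3, -1.5]
grip_width: 0.275
grasp_force: 52.8
```

>>> apply_moves([
  {"x": 8.8, "y": 35.6, "z": -4, "ax": 0, "ay": 0, "az": 0, "gripper": 1},
  {"x": 8.8, "y": 35.6, "z": -4, "ax": 0, "ay": 0, "az": 0, "gripper": 1},
  {"x": 0, "y": 0, "z": 0, "ax": 0, "ay": 0, "az": 0, "gripper": 1},
  {"x": 0, "y": 0, "z": 0, "ax": 0, "ay": 0, "az": 0, "gripper": 1},
])

```text
clock: 10.37
position: [0.3896, 0.273, 0.1883]
ee_rot: [0.048, 0.965, -0.014, 0.258]
ft_force: [0.2, -1.5, -1.1]
grip_width: 0.274
grasp_force: 52.6
```

```bash
python3 - <<'E'
from h import *
o=get_obs();print(o['position'],o['ee_rot'],R.from_matrix(RS).as_quat())
plan(SEATED[0]+.05*UP,RS)
a=[]
z=R.from_quat(o['ee_rot']).as_matrix()[:,2]; tip=o['position']+L*z
for n,(x,y,r) in {'top':(160,170,60),'scene':(300,190,75)}.items():
    c=camera(n)
    im=c['color'][:,:,::-1].copy(); a.append(cv2.resize(im[y:y+r,x:x+r],(400,400),interpolation=cv2.INTER_CUBIC))
    for p in (tip,SEATED[0]+.055*RS[:,2]):
        q=(proj(c,p)-[x,y])*400/r; cv2.circle(a[-1],(int(q[0]),int(q[1])),2,(0,255,0),-1)
cv2.imwrite('pics/back.png',np.hstack(a))
E
```

```text
[0.38958395 0.27297605 0.18826187] [ 0.04809463  0.96483885 -0.01391066  0.25802982] [ 0.05139432  0.96455593 -0.01377142  0.25845855]
n 1 dist 31.74890134498179 turn 0.38300336867764034 t 10.3667
[-0.2, -1.7, 31.7] [0.08, -0.05, 0.37]
```

View pics/back.png

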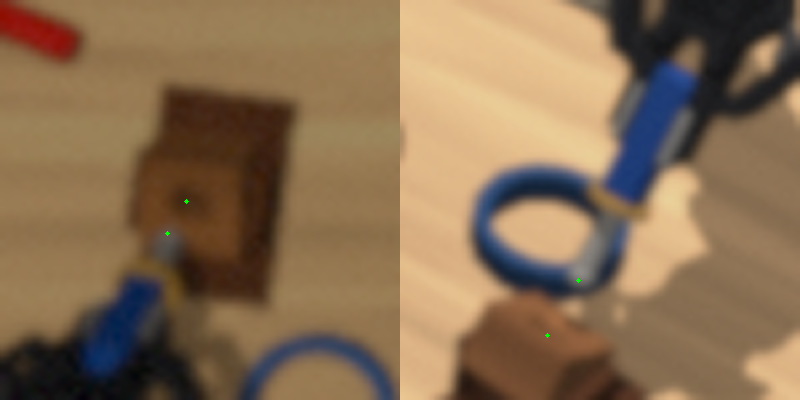

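The crop shows the tip at (170,242), lined up along the lean with the hole at (188,200). The projected seat point, (186,201), lands in the hole.

>>> apply_moves([
  {"x": -0.2, "y": -1.7, "z": 12, "ax": 0.1, "ay": 0, "az": 0.4, "gripper": 1},
  {"x": 0, "y": 0, "z": 10, "ax": 0, "ay": 0, "az": 0, "gripper": 1},
  {"x": 0, "y": 0, "z": 0, "ax": 0, "ay": 0, "az": 0, "gripper": 1},
  {"x": 0, "y": 0, "z": 0, "ax": 0, "ay": 0, "az": 0, "gripper": 1},
])

```text
clock: 10.8
position: [0.4016, 0.267, 0.1692]
ee_rot: [0.054, 0.964, -0.015, 0.258]
ft_force: [0.8, -0.0, -1.6]
grip_width: 0.274
grasp_force: 52.6
```

```bash
python3 - <<'E'
from h import *
o=get_obs();print(o['position'],o['ft_force']); plan(SEATED[0],RS,n=1)
E
```

```text
[0.40161773 0.26704582 0.16920063] [ 0.81963188 -0.00471314 -1.62310948]
n 1 dist 58.98790193772326 turn 0.3334965243182321 t 10.8
[1.2, 3.2, 58.9] [-0.18, -0.02, -0.28]
```

>>> apply_moves([
  {"x": 1, "y": 3, "z": 4, "ax": -0.1, "ay": 0, "az": -0.2, "gripper": 1},
  {"x": 0, "y": 0, "z": 4, "ax": 0, "ay": 0, "az": 0, "gripper": 1},
  {"x": 0, "y": 0, "z": 4, "ax": 0, "ay": 0, "az": 0, "gripper": 1},
  {"x": 0, "y": 0, "z": 4, "ax": 0, "ay": 0, "az": 0, "gripper": 1},
  {"x": 0, "y": 0, "z": 0, "ax": 0, "ay": 0, "az": 0, "gripper": 1},
])

```text
clock: 11.22
position: [0.4092, 0.27, 0.1551]
ee_rot: [0.052, 0.964, -0.014, 0.259]
ft_force: [1.1, -1.8, -1.6]
grip_width: 0.276
grasp_force: 52.6
```

```bash
python3 - <<'E'
from h import *
o=get_obs();print(o['position'],o['ft_force'],o['torque']); plan(SEATED[0],RS,n=1)
E
```

```text
[0.40920411 0.26999246 0.1551472 ] [ 1.13045129 -1.83717142 -1.5841092 ] [-0.19767258  0.29076958 -0.14500454]
n 1 dist 43.122787778807144 turn 0.0577812738019282 t 11.2167
[0.4, -0.7, 43.1] [-0.02, 0.02, -0.05]
```

12 mm into the hole and nearly force-free, so I'll carry on down.

>>> apply_moves([
  {"x": 0.4, "y": -0.7, "z": 6, "ax": 0, "ay": 0, "az": 0, "gripper": 1},
  {"x": 0, "y": 0, "z": 6, "ax": 0, "ay": 0, "az": 0, "gripper": 1},
  {"x": 0, "y": 0, "z": 6, "ax": 0, "ay": 0, "az": 0, "gripper": 1},
  {"x": 0, "y": 0, "z": 0, "ax": 0, "ay": 0, "az": 0, "gripper": 1},
])

```text
clock: 11.55
position: [0.4178, 0.2682, 0.1389]
ee_rot: [0.052, 0.965, -0.014, 0.258]
ft_force: [2.2, -1.4, -1.6]
grip_width: 0.273
grasp_force: 52.4
```

>>> apply_moves([
  {"x": 0, "y": 0, "z": 6, "ax": 0, "ay": 0, "az": 0, "gripper": 1},
  {"x": 0, "y": 0, "z": 6, "ax": 0, "ay": 0, "az": 0, "gripper": 1},
  {"x": 0, "y": 0, "z": 5, "ax": 0, "ay": 0, "az": 0, "gripper": 1},
  {"x": 0, "y": 0, "z": 0, "ax": 0, "ay": 0, "az": 0, "gripper": 1},
])

```text
clock: 11.88
position: [0.4261, 0.2674, 0.1242]
ee_rot: [0.052, 0.965, -0.014, 0.258]
ft_force: [2.9, -2.9, -2.4]
grip_width: 0.271
grasp_force: 52.4
```

>>> apply_moves([
  {"x": 0, "y": 0, "z": 3, "ax": 0, "ay": 0, "az": 0, "gripper": 1},
  {"x": 0, "y": 0, "z": 2, "ax": 0, "ay": 0, "az": 0, "gripper": 1},
  {"x": 0, "y": 0, "z": 0, "ax": 0, "ay": 0, "az": 0, "gripper": 1},
  {"x": 0, "y": 0, "z": 0, "ax": 0, "ay": 0, "az": 0, "gripper": 1},
])

```text
clock: 12.22
position: [0.4283, 0.2678, 0.121]
ee_rot: [0.052, 0.964, -0.013, 0.259]
ft_force: [2.0, -0.7, -1.0]
grip_width: 0.277
grasp_force: 52.8
```

```bash
python3 - <<'E'
from h import *
o=get_obs();print(o['position'],o['ft_force'],o['torque']); plan(SEATED[0],RS,n=1)
E
```

```text
[0.42833517 0.26781362 0.1209582 ] [ 2.02643744 -0.68631119 -1.00363094] [-0.15853631  0.37460014 -0.09138579]
n 1 dist 3.926463991801732 turn 0.06393184272113694 t 12.2167
[0.0, -0.6, 3.9] [0.04, 0.04, -0.03]
```

>>> apply_moves([
  {"x": 0, "y": 0, "z": 2, "ax": 0, "ay": 0, "az": 0, "gripper": 1},
  {"x": 0, "y": 0, "z": 0, "ax": 0, "ay": 0, "az": 0, "gripper": 1},
  {"x": 0, "y": 0, "z": 0, "ax": 0, "ay": 0, "az": 0, "gripper": 1},
])

```text
clock: 12.47
position: [0.4294, 0.2678, 0.1193]
ee_rot: [0.052, 0.964, -0.013, 0.259]
ft_force: [1.4, -0.6, -1.1]
grip_width: 0.278
grasp_force: 52.8
```

>>> apply_moves([
  {"x": 0, "y": 0, "z": 2, "ax": 0, "ay": 0, "az": 0, "gripper": 1},
  {"x": 0, "y": 0, "z": 0, "ax": 0, "ay": 0, "az": 0, "gripper": 1},
  {"x": 0, "y": 0, "z": 0, "ax": 0, "ay": 0, "az": 0, "gripper": 1},
])

```text
clock: 12.72
position: [0.4305, 0.2679, 0.1179]
ee_rot: [0.052, 0.964, -0.013, 0.259]
ft_force: [-2.3, -0.7, 3.1]
grip_width: 0.272
grasp_force: 53.3
```

Contact at the seated height. A slight press, then release slowly.

>>> apply_moves([
  {"x": 0, "y": 0, "z": 0.7, "ax": 0, "ay": 0, "az": 0, "gripper": 1},
  {"x": 0, "y": 0, "z": 0, "ax": 0, "ay": 0, "az": 0, "gripper": 1},
  {"x": 0, "y": 0, "z": 0, "ax": 0, "ay": 0, "az": 0, "gripper": 0.6},
  {"x": 0, "y": 0, "z": 0, "ax": 0, "ay": 0, "az": 0, "gripper": 0.3},
  {"x": 0, "y": 0, "z": 0, "ax": 0, "ay": 0, "az": 0, "gripper": 0},
])

```text
clock: 13.13
position: [0.4308, 0.2676, 0.1169]
ee_rot: [0.052, 0.964, -0.013, 0.259]
ft_force: [-0.0, -0.3, 0.3]
grip_width: 0.671
grasp_force: 0.0
```

>>> apply_moves([
  {"x": 0, "y": 0, "z": 0, "ax": 0, "ay": 0, "az": 0, "gripper": 0},
  {"x": 0, "y": 0, "z": 0, "ax": 0, "ay": 0, "az": 0, "gripper": 0},
  {"x": 0, "y": 0, "z": 0, "ax": 0, "ay": 0, "az": 0, "gripper": 0},
  {"x": 0, "y": 0, "z": 0, "ax": 0, "ay": 0, "az": 0, "gripper": 0},
  {"x": 0, "y": 0, "z": 0, "ax": 0, "ay": 0, "az": 0, "gripper": 0},
])

```text
clock: 13.55
position: [0.4308, 0.2675, 0.117]
ee_rot: [0.052, 0.964, -0.013, 0.259]
ft_force: [0.3, 0.7, -0.8]
grip_width: 1.005
grasp_force: 0.0
```

>>> apply_moves([
  {"x": 0, "y": 0, "z": -25, "ax": 0, "ay": 0, "az": 0, "gripper": 0},
  {"x": 0, "y": 0, "z": -35, "ax": 0, "ay": 0, "az": 0, "gripper": 0},
  {"x": 0, "y": 0, "z": -40, "ax": 0, "ay": 0, "az": 0, "gripper": 0},
  {"x": 0, "y": 0, "z": -40, "ax": 0, "ay": 0, "az": 0, "gripper": 0},
  {"x": 0, "y": 0, "z": -20, "ax": 0, "ay": 0, "az": 0, "gripper": 0},
])

```text
clock: 13.97
position: [0.3496, 0.2775, 0.2597]
ee_rot: [0.051, 0.964, -0.011, 0.26]
ft_force: [0.7, 0.1, 1.2]
grip_width: 0.995
grasp_force: 0.0
```

```bash
python3 - <<'E'
from h import *
a=[]
for n,(x,y,r) in {'top':(160,170,60),'scene':(300,190,75)}.items():
    c=camera(n)
    im=c['color'][:,:,::-1].copy(); a.append(cv2.resize(im[y:y+r,x:x+r],(400,400),interpolation=cv2.INTER_CUBIC))
    h=cv2.cvtColor(c['color'],cv2.COLOR_RGB2HSV); m=cv2.inRange(h,(100,90,40),(130,255,255))
    if n=='top':
        yx=np.argwhere(m[190:220,170:200]); print('handle now',yx.mean(0)[::-1]+[170,190],len(yx))
cv2.imwrite('pics/seat.png',np.hstack(a))
# clamp grip: mark1 geometry; grip at frame (x from tab/plate top), compute from yellow tab
yel=np.array([.57967,.01161,.28095]); g=yel+.0195*PX; g[2]=.28
print('tab along press from mark1',(yel-P1)@PX,(yel-P1)@PY,'grip',g)
RC=frame([0,0,-1],PX); RC2=frame([0,0,-1],-PX)
plan(np.array([g[0],g[1],.40]),RC); plan(np.array([g[0],g[1],.40]),RC2)
E
```

```text
handle now [184.32467532 208.15584416] 77
tab along press from mark1 0.01853925114945046 0.04975710167219951 grip [0.59910719 0.01004612 0.28      ]
n 14 dist 391.53630027929376 turn 92.55020852915115 t 14.0667
[-22.1, -17.1, 1.2] [1.69, 1.69, 6.16]
[-23.8, -14.6, 0.9] [1.69, 1.69, 6.16]
[-25.3, -12.0, 0.6] [1.69, 1.69, 6.16]
[-26.4, -9.2, 0.2] [1.69, 1.69, 6.16]
[-27.3, -6.3, -0.4] [1.69, 1.69, 6.16]
[-27.7, -3.3, -1.1] [1.69, 1.69, 6.16]
[-27.9, -0.4, -1.8] [1.69, 1.69, 6.16]
[-27.7, 2.5, -2.7] [1.69, 1.69, 6.16]
[-27.2, 5.4, -3.6] [1.69, 1.69, 6.16]
[-26.3, 8.2, -4.6] [1.69, 1.69, 6.16]
[-25.2, 10.8, -5.7] [1.69, 1.69, 6.16]
[-23.7, 13.2, -6.7] [1.69, 1.69, 6.16]
[-21.9, 15.5, -7.8] [1.69, 1.69, 6.16]
[-19.9, 17.5, -8.9] [1.69, 1.69, 6.16]
n 14 dist 391.53630027929376 turn 95.28796801400475 t 14.0667
[-22.1, -17.1, 1.2] [-1.7, 1.7, -6.37]
[-20.1, -19.5, -0.0] [-1.7, 1.7, -6.37]
[-17.8, -21.6, -1.2] [-1.7, 1.7, -6.37]
[-15.2, -23.4, -2.3] [-1.7, 1.7, -6.37]
[-12.4, -24.8, -3.5] [-1.7, 1.7, -6.37]
[-9.5, -25.9, -4.6] [-1.7, 1.7, -6.37]
[-6.4, -26.6, -5.6] [-1.7, 1.7, -6.37]
[-3.3, -27.0, -6.5] [-1.7, 1.7, -6.37]
[-0.1, -27.0, -7.4] [-1.7, 1.7, -6.37]
[3.2, -26.6, -8.1] [-1.7, 1.7, -6.37]
[6.3, -25.8, -8.8] [-1.7, 1.7, -6.37]
[9.4, -24.7, -9.3] [-1.7, 1.7, -6.37]
[12.3, -23.2, -9.7] [-1.7, 1.7, -6.37]
[15.1, -21.3, -9.9] [-1.7, 1.7, -6.37]
```

View pics/seat.png

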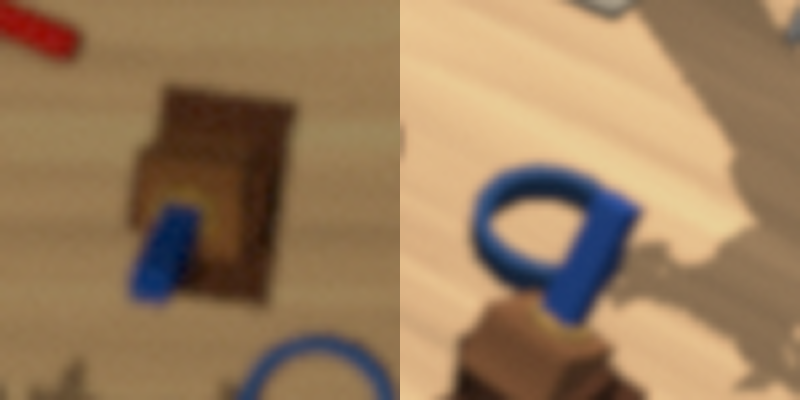

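The crop shows the probe re-seated: collar on the block, handle in the same place, (165,255), as at the start. Now I'll work out the way to the clamp.

```bash
cat >> h.py <<'E'
CG=P1+.0375*PX+.0498*PY; RC=frame([0,0,-1],PX); RC2=frame([0,0,-1],-PX)
E
python3 - <<'E'
from h import *
o=get_obs(); print(np.round(o['joint_pos'],2)); print(CG, CG-.1418*PY)
E
```

```text
[-0.6  -0.28 -0.45  2.13  0.41  1.07  0.25]
[0.59857311 0.01013213 0.048     ] [ 0.58720091 -0.13121112  0.048     ]
```

>>> apply_moves([
  {"x": -22.1, "y": -17.1, "z": 1.2, "ax": 1.69, "ay": 1.69, "az": 6.16, "gripper": 0},
  {"x": -23.8, "y": -14.6, "z": 0.9, "ax": 1.69, "ay": 1.69, "az": 6.16, "gripper": 0},
  {"x": -25.3, "y": -12, "z": 0.6, "ax": 1.69, "ay": 1.69, "az": 6.16, "gripper": 0},
  {"x": -26.4, "y": -9.2, "z": 0.2, "ax": 1.69, "ay": 1.69, "az": 6.16, "gripper": 0},
  {"x": -27.3, "y": -6.3, "z": -0.4, "ax": 1.69, "ay": 1.69, "az": 6.16, "gripper": 0},
])

```text
clock: 14.48
position: [0.4407, 0.1787, 0.3051]
ee_rot: [0.328, 0.928, -0.011, 0.177]
ft_force: [0.1, 0.4, -0.6]
grip_width: 0.999
grasp_force: 0.0
```

>>> apply_moves([
  {"x": -27.7, "y": -3.3, "z": -1.1, "ax": 1.69, "ay": 1.69, "az": 6.16, "gripper": 0},
  {"x": -27.9, "y": -0.4, "z": -1.8, "ax": 1.69, "ay": 1.69, "az": 6.16, "gripper": 0},
  {"x": -27.7, "y": 2.5, "z": -2.7, "ax": 1.69, "ay": 1.69, "az": 6.16, "gripper": 0},
  {"x": -27.2, "y": 5.4, "z": -3.6, "ax": 1.69, "ay": 1.69, "az": 6.16, "gripper": 0},
  {"x": -26.3, "y": 8.2, "z": -4.6, "ax": 1.69, "ay": 1.69, "az": 6.16, "gripper": 0},
])

```text
clock: 14.9
position: [0.5295, 0.0831, 0.355]
ee_rot: [0.574, 0.815, -0.008, 0.081]
ft_force: [0.2, 0.1, 0.5]
grip_width: 0.998
grasp_force: 0.0
```

```bash
python3 - <<'E'
from h import *
o=get_obs(); print(np.round(o['joint_pos'],2),o['position'])
plan(CG+[0,0,.352],RC)
E
```

```text
[-0.27  0.03 -0.06  1.59  0.14  1.44  0.  ] [0.52954497 0.08311503 0.35497317]
n 4 dist 110.08543750075793 turn 26.001599518878997 t 14.9
[-24.3, 10.8, -7.1] [1.57, 1.75, 6.06]
[-22.8, 13.1, -8.1] [1.57, 1.75, 6.06]
[-21.0, 15.2, -9.2] [1.57, 1.75, 6.06]
[-19.0, 17.1, -10.2] [1.57, 1.75, 6.06]
```

>>> apply_moves([
  {"x": -24.3, "y": 10.8, "z": -7.1, "ax": 1.57, "ay": 1.75, "az": 6.06, "gripper": 0},
  {"x": -22.8, "y": 13.1, "z": -8.1, "ax": 1.57, "ay": 1.75, "az": 6.06, "gripper": 0},
  {"x": -21, "y": 15.2, "z": -9.2, "ax": 1.57, "ay": 1.75, "az": 6.06, "gripper": 0},
  {"x": -19, "y": 17.1, "z": -10.2, "ax": 1.57, "ay": 1.75, "az": 6.06, "gripper": 0},
  {"x": 0, "y": 0, "z": 0, "ax": 0, "ay": 0, "az": 0, "gripper": 0},
])

```text
clock: 15.32
position: [0.6008, 0.0055, 0.3997]
ee_rot: [0.738, 0.675, -0.001, 0.001]
ft_force: [1.0, -0.6, 0.6]
grip_width: 0.998
grasp_force: 0.0
```

```bash
python3 - <<'E'
from h import *
plan(CG+[0,0,.282],RC); plan(CG+[0,0,.232],RC,n=1)
o=get_obs(); print(np.round(o['joint_pos'],2),o['position'])
a=[]
for n,(x,y,r) in {'top':(215,120,80),'scene':(205,140,80)}.items():
    c=camera(n)
    im=c['color'][:,:,::-1].copy(); a.append(cv2.resize(im[y:y+r,x:x+r],(400,400),interpolation=cv2.INTER_CUBIC))
    g=CG+[0,0,.254]
    for p in (g,g-.023*PX,g+.023*PX,o['position']):
        q=(proj(c,p)-[x,y])*400/r; cv2.circle(a[-1],(int(q[0]),int(q[1])),2,(0,255,0),-1)
cv2.imwrite('pics/clamp.png',np.hstack(a))
E
```

```text
n 2 dist 69.93249664200684 turn 0.5737622132334387 t 15.3167
[2.3, -1.3, 34.9] [0.0, 0.07, -0.28]
[2.3, -1.3, 34.9] [0.0, 0.07, -0.28]
n 1 dist 119.85290485084907 turn 0.5737622132334387 t 15.3167
[4.7, -2.7, 119.7] [0.0, 0.14, -0.56]
[-0.15  0.25  0.08  1.25 -0.02  1.65 -0.16] [0.60082612 0.00548662 0.39974165]
```

View pics/clamp.png

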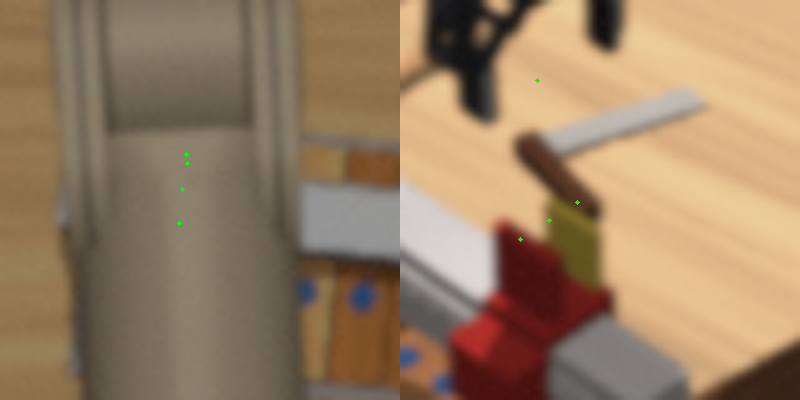

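The crop shows the projected plate tops on the yellow tab, (577,202), and on the red plate, (520,240), as they should be. The gripper is above, astride them.

>>> apply_moves([
  {"x": 2.4, "y": 0.6, "z": 30, "ax": 0, "ay": 0.1, "az": -0.3, "gripper": 0},
  {"x": 2.3, "y": 0.6, "z": 30, "ax": 0, "ay": 0, "az": -0.3, "gripper": 0},
  {"x": 0, "y": 0, "z": 0, "ax": 0, "ay": 0, "az": 0, "gripper": 0},
])

```text
clock: 15.67
position: [0.5972, 0.0181, 0.3343]
ee_rot: [0.728, 0.685, -0.002, -0.002]
ft_force: [-1.0, 0.4, -1.9]
grip_width: 1.002
grasp_force: 0.0
```

>>> apply_moves([
  {"x": 0, "y": 0, "z": 25, "ax": 0, "ay": 0, "az": 0, "gripper": 0},
  {"x": 0, "y": 0, "z": 20, "ax": 0, "ay": 0, "az": 0, "gripper": 0},
  {"x": 0, "y": 0, "z": 13, "ax": 0, "ay": 0, "az": 0, "gripper": 0},
  {"x": 0, "y": 0, "z": 0, "ax": 0, "ay": 0, "az": 0, "gripper": 0},
])

```text
clock: 16.0
position: [0.5984, 0.0174, 0.281]
ee_rot: [0.729, 0.685, -0.0, -0.001]
ft_force: [0.5, 0.1, -0.3]
grip_width: 1.0
grasp_force: 0.0
```

>>> apply_moves([
  {"x": 0, "y": 0, "z": 0, "ax": 0, "ay": 0, "az": 0, "gripper": 0.3},
  {"x": 0, "y": 0, "z": 0, "ax": 0, "ay": 0, "az": 0, "gripper": 0.4},
  {"x": 0, "y": 0, "z": 0, "ax": 0, "ay": 0, "az": 0, "gripper": 0.5},
  {"x": 0, "y": 0, "z": 0, "ax": 0, "ay": 0, "az": 0, "gripper": 0.6},
  {"x": 0, "y": 0, "z": 0, "ax": 0, "ay": 0, "az": 0, "gripper": 0.6},
], newtons=45)

```text
clock: 16.42
position: [0.6039, 0.0164, 0.286]
ee_rot: [0.73, 0.684, 0.006, 0.004]
ft_force: [23.7, -0.3, -1.0]
grip_width: 0.43
grasp_force: 49.5
```

```bash
python3 - <<'E'
from h import *
o=get_obs(); print(o['position'],o['ft_force'],o['grip_width']*85,o['grasp_force']); plan(CG+[0,0,.232]+.004*PX,RC,n=1)
E
```

```text
[0.60387562 0.01640319 0.28601922] [23.65067012 -0.26065425 -0.95175061] 36.515338518052005 49.50281202793121
n 1 dist 9.022966558329996 turn 1.2040898966484148 t 16.4167
[-6.7, -1.0, 6.0] [0.81, -0.14, 0.88]
```

>>> apply_moves([
  {"x": 0, "y": 2, "z": 0, "ax": 0, "ay": 0, "az": 0, "gripper": 0.6},
  {"x": 0, "y": 2, "z": 0, "ax": 0, "ay": 0, "az": 0, "gripper": 0.6},
  {"x": 0, "y": 0, "z": 0, "ax": 0, "ay": 0, "az": 0, "gripper": 0.6},
  {"x": 0, "y": 0, "z": 0, "ax": 0, "ay": 0, "az": 0, "gripper": 0.6},
])

```text
clock: 16.75
position: [0.6041, 0.0164, 0.286]
ee_rot: [0.73, 0.684, 0.003, 0.001]
ft_force: [-3.2, -0.5, 11.7]
grip_width: 0.428
grasp_force: 45.1
```

```bash
python3 - <<'E'
from h import *
o=get_obs(); print(o['position'],o['ft_force'],o['torque'],o['grip_width']*85,o['grasp_force'])
Rm=R.from_quat(o['ee_rot']); print(Rm.inv().apply(-.1418*PY)*1e3, Rm.as_matrix())
E
```

```text
[0.60414588 0.01637664 0.28601128] [-3.15616913 -0.54200461 11.68901946] [-0.01381627  1.43552945 -0.51073056] 36.36909624009505 45.052653551101685
[-141.78273405   -2.19215509   -0.3013006 ] [[ 0.06476879  0.99788636  0.00527384]
 [ 0.9978982  -0.06477859  0.00170737]
 [ 0.00204539  0.00515217 -0.99998464]]
```

>>> apply_moves([
  {"x": -3, "y": -0.1, "z": 0, "ax": 0, "ay": 0, "az": 0, "gripper": 0.6},
  {"x": -5, "y": -0.1, "z": 0, "ax": 0, "ay": 0, "az": 0, "gripper": 0.6},
  {"x": -5, "y": -0.1, "z": 0, "ax": 0, "ay": 0, "az": 0, "gripper": 0.6},
])

```text
clock: 17.0
position: [0.6031, 0.0043, 0.286]
ee_rot: [0.729, 0.684, 0.003, 0.001]
ft_force: [-2.5, 2.5, 12.7]
grip_width: 0.427
grasp_force: 45.7
```

>>> apply_moves([
  {"x": -8, "y": -0.1, "z": 0, "ax": 0, "ay": 0, "az": 0, "gripper": 0.6},
  {"x": -8, "y": -0.1, "z": 0, "ax": 0, "ay": 0, "az": 0, "gripper": 0.6},
  {"x": -8, "y": -0.2, "z": 0, "ax": 0, "ay": 0, "az": 0, "gripper": 0.6},
  {"x": -8, "y": -0.1, "z": 0, "ax": 0, "ay": 0, "az": 0, "gripper": 0.6},
  {"x": -8, "y": -0.1, "z": 0, "ax": 0, "ay": 0, "az": 0, "gripper": 0.6},
])

```text
clock: 17.42
position: [0.5998, -0.036, 0.286]
ee_rot: [0.729, 0.684, 0.003, 0.001]
ft_force: [-4.7, 1.8, 12.1]
grip_width: 0.43
grasp_force: 45.1
```

>>> apply_moves([
  {"x": -8, "y": -0.1, "z": 0, "ax": 0, "ay": 0, "az": 0, "gripper": 0.6},
  {"x": -8, "y": -0.1, "z": 0, "ax": 0, "ay": 0, "az": 0, "gripper": 0.6},
  {"x": -8, "y": -0.2, "z": 0, "ax": 0, "ay": 0, "az": 0, "gripper": 0.6},
  {"x": -8, "y": -0.1, "z": 0, "ax": 0, "ay": 0, "az": 0, "gripper": 0.6},
  {"x": -8, "y": -0.1, "z": 0, "ax": 0, "ay": 0, "az": 0, "gripper": 0.6},
])

```text
clock: 17.83
position: [0.5964, -0.076, 0.286]
ee_rot: [0.729, 0.684, 0.003, 0.001]
ft_force: [-5.2, 2.9, 14.5]
grip_width: 0.427
grasp_force: 44.6
```

```bash
python3 - <<'E'
from h import *
o=get_obs(); print(o['position'],o['ft_force'],o['torque'],o['grip_width']*85,o['grasp_force'])
print((np.array([.60415,.01638,.286])-o['position'])@PY)
E
```

```text
[ 0.59639088 -0.07604561  0.28599793] [-5.16225067  2.87931239 14.52178861] [ 0.49921476  1.89281794 -0.45806216] 36.27137670422271 44.59839105606079
0.0927501659378588
```

>>> apply_moves([
  {"x": -8, "y": -0.1, "z": 0, "ax": 0, "ay": 0, "az": 0, "gripper": 0.6},
  {"x": -8, "y": 0, "z": 0, "ax": 0, "ay": 0, "az": 0, "gripper": 0.6},
  {"x": -8, "y": 0, "z": 0, "ax": 0, "ay": 0, "az": 0, "gripper": 0.6},
  {"x": -8, "y": 0, "z": 0, "ax": 0, "ay": 0, "az": 0, "gripper": 0.6},
  {"x": -8, "y": 0, "z": 0, "ax": 0, "ay": 0, "az": 0, "gripper": 0.6},
])

```text
clock: 18.25
position: [0.5931, -0.1162, 0.286]
ee_rot: [0.729, 0.684, 0.002, 0.0]
ft_force: [-10.9, 2.9, 16.2]
grip_width: 0.433
grasp_force: 43.2
```

>>> apply_moves([
  {"x": -5, "y": 0, "z": 0, "ax": 0, "ay": 0, "az": 0, "gripper": 0.6},
  {"x": -4, "y": 0, "z": 0, "ax": 0, "ay": 0, "az": 0, "gripper": 0.6},
  {"x": 0, "y": 0, "z": 0, "ax": 0, "ay": 0, "az": 0, "gripper": 0.6},
  {"x": 0, "y": 0, "z": 0, "ax": 0, "ay": 0, "az": 0, "gripper": 0.6},
])

```text
clock: 18.58
position: [0.5922, -0.1263, 0.286]
ee_rot: [0.73, 0.683, 0.001, 0.001]
ft_force: [-11.6, -0.6, 16.5]
grip_width: 0.427
grasp_force: 43.2
```

```bash
python3 - <<'E'
from h import *
o=get_obs(); print(o['position'],o['ft_force'],o['grip_width']*85)
print('slid',(np.array([.60415,.01638,.286])-o['position'])@PY)
a=[]
F=MARK[2]+.0825*PX; F[2]=.075
for n,(x,y,r) in {'scene':(160,140,100),'top':(240,130,80)}.items():
    c=camera(n)
    im=c['color'][:,:,::-1].copy(); a.append(cv2.resize(im[y:y+r,x:x+r],(400,400),interpolation=cv2.INTER_CUBIC))
    B=MARK[2]+.025*PX+[0,0,.006]
    for p,col in ((F,(0,255,0)),(F+.019*PY,(0,255,0)),(F-.019*PY,(0,255,0)),(B+.095*PX-.022*PY,(255,0,255)),(B+.095*PX+.022*PY,(255,0,255))):
        q=(proj(c,p)-[x,y])*400/r; cv2.circle(a[-1],(int(q[0]),int(q[1])),2,col,-1)
cv2.imwrite('pics/foot.png',np.hstack(a))
E
```

```text
[ 0.59221808 -0.12629674  0.286009  ] [-11.64492242  -0.59796302  16.52925902] 36.27723693621654
slid 0.14317409190755948
```

View pics/foot.png

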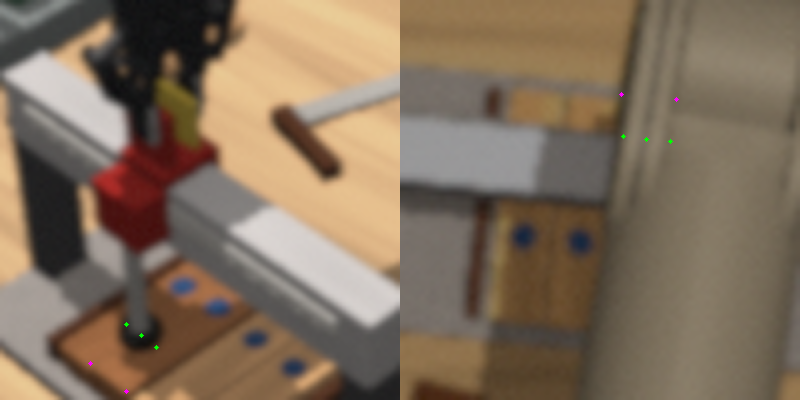

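The crop shows the black foot at (141,332), on the predicted foot point (141,335). That is mid-width over the third (proud) board, so I'll release.

>>> apply_moves([
  {"x": 0, "y": 0, "z": 0, "ax": 0, "ay": 0, "az": 0, "gripper": 0.4},
  {"x": 0, "y": 0, "z": 0, "ax": 0, "ay": 0, "az": 0, "gripper": 0.2},
  {"x": 0, "y": 0, "z": 0, "ax": 0, "ay": 0, "az": 0, "gripper": 0},
  {"x": 0, "y": 0, "z": 0, "ax": 0, "ay": 0, "az": 0, "gripper": 0},
  {"x": 0, "y": 0, "z": 0, "ax": 0, "ay": 0, "az": 0, "gripper": 0},
])

```text
clock: 19.1
position: [0.5935, -0.125, 0.2835]
ee_rot: [0.729, 0.684, 0.002, 0.001]
ft_force: [0.3, 0.1, 0.0]
grip_width: 0.996
grasp_force: 0.0
```

>>> apply_moves([
  {"x": 0, "y": 0, "z": 0, "ax": 0, "ay": 0, "az": 0, "gripper": 0},
  {"x": 0, "y": 0, "z": 0, "ax": 0, "ay": 0, "az": 0, "gripper": 0},
  {"x": 0, "y": 0, "z": 0, "ax": 0, "ay": 0, "az": 0, "gripper": 0},
])

```text
clock: 19.35
position: [0.5932, -0.125, 0.283]
ee_rot: [0.729, 0.684, 0.001, 0.0]
ft_force: [0.4, 0.0, -0.3]
grip_width: 0.996
grasp_force: 0.0
```

>>> apply_moves([
  {"x": 0, "y": 0, "z": -15, "ax": 0, "ay": 0, "az": 0, "gripper": 0},
  {"x": 0, "y": 0, "z": -25, "ax": 0, "ay": 0, "az": 0, "gripper": 0},
  {"x": 0, "y": 0, "z": -30, "ax": 0, "ay": 0, "az": 0, "gripper": 0},
  {"x": 0, "y": 0, "z": -30, "ax": 0, "ay": 0, "az": 0, "gripper": 0},
  {"x": 0, "y": 0, "z": 0, "ax": 0, "ay": 0, "az": 0, "gripper": 0},
])

```text
clock: 19.77
position: [0.594, -0.1255, 0.3894]
ee_rot: [0.729, 0.684, 0.004, 0.004]
ft_force: [0.6, -1.1, 0.5]
grip_width: 1.004
grasp_force: 0.0
```

```bash
python3 - <<'E'
from h import *
c=camera('scene'); h=cv2.cvtColor(c['color'],cv2.COLOR_RGB2HSV)
m=cv2.inRange(h,(22,120,60),(35,255,255)); m[:,:180]=0;m[:,240:]=0;m[:150]=0;m[185:]=0
yx=np.argwhere(m); print(len(yx),yx.mean(0)[::-1], proj(c,CG-.1432*PY-.0195*PX+[0,0,.233])) 
print(proj(c,CG-.0195*PX+[0,0,.233]),'(start tab was 239.6,186.7)')
t=camera('top'); h=cv2.cvtColor(t['color'],cv2.COLOR_RGB2HSV); m=cv2.inRange(h,(100,90,40),(130,255,255))
yx=np.argwhere(m[190:220,170:200]); print('handle',yx.mean(0)[::-1]+[170,190])
print(get_obs()['ft_force'])
E
```

```text
76 [206.17105263 166.15789474] [206.44499953 165.33299686]
[239.69625843 186.60549582] (start tab was 239.6,186.7)
handle [184.26315789 208.03947368]
[-0.54636291 -0.23066272 -0.36946975]
```

Everything checks out: the clamp is where predicted, the probe is seated, and the robot is clear.

```bash
python3 -c "
from workcell import *
print(hand_in())"
```

```text
the job is handed in; nothing more can be done
None
```

The job is handed in but the verdict wasn't shown: the third board from the clamp's side is the proud one (about 6 mm), the probe is back in its stand, and the clamp head is released, its foot over the middle of that board.

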